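# Hook up the jar-retaining spring on the laboratory shaker

### The job

Secure the two jars on the shaker: take the spring puller from the tool block, catch the loose end of the retaining spring with it (the spring is not for your fingers), and draw it out, no farther than it needs to pass the anchor post, so that the hook end drops over the post and stays under the post's head by its own tension. The post stands wherever it was last clamped in its slot, so find it by eye or by a light touch, and do not wrench or knock it or disturb the jars. Then unhook the puller and stand it back in its slot in the block.

Things in the scene. Friction and masses are not known exactly. Their poses are not given: they have to be found in the camera images.
- shaker: white bench shaker, 270 x 290 mm, rubber-topped platform 98 mm above the bench, fixed. Origin on the bench under its centre, z up, x away from its control panel, y along the spring line from the root stanchion (local x 0, y -95 mm) to the anchor post foot (x 0, y +59.5 mm). The jars stand between that line and a back rail at x +88 mm.
- anchor_post: adjustable steel anchor post with its slotted foot; the post is clamped upright anywhere along the slot, within 12 mm of the origin along x either way (not measured: see or feel it; y 0). Stem 12 mm in diameter up to a shoulder at z -5 mm, neck 6 mm from z -5 to +5 mm, domed head 9 mm, top z 12.5 mm. Origin at the slot's centre, 143 mm above the bench; x, z as the shaker's. 20 N bends it.
- spring: the whole extension spring with its hook end; coils 14 mm in diameter, 90 mm long slack. It swings about the root stanchion (upright axis) with slight friction; starts slack, swung to the control-panel side. Slack it droops 0.08 rad below level and can be tilted to 0.22 rad above. Origin on the stanchion's axis, 143 mm above the bench; x level along the spring to the hook end.
- spring_root (a point): the spring's root: on the root stanchion's axis at 143 mm above the bench
- spring_hook: the hook end, a flat ladder of 3 mm steel wire 19 mm wide with two eyes 13 mm wide inside: the post eye next to the coils, 24 mm long inside, closed by a cross wire; beyond it the pull eye, 20 mm long inside, closed by the end wire. Slack, along the spring from spring_root: cross wire centre 139 mm, end wire centre 162 mm. Its x points outward along the spring, z up.
- hook_seat (a point): where the post's axis lies in the post eye once the cross wire bears on the neck (4.5 mm inside the cross wire's centre). 134.5 mm from spring_root slack, 154.5 mm seated. Pull of the spring: 400 N/m x (stretch + 4 mm), so 1.6 N to begin, 9.6 N seated at 20 mm of stretch; beyond 30 mm of stretch it is overstretched and spoiled.
- pull_eye (a point): centre of the pull eye in the plane of its wires, 16 mm outward of hook_seat and 11.5 mm from the centre of the end wire
- puller: spring puller, about 90 g, standing hook-down in the block: wooden handle 16 mm (x) by 24 mm (y), z 4 to 80 mm, on a steel flange 34 mm across and 4 mm thick; below it a 5 mm rod ending in a foot 5 mm thick turned to +x, reaching 10.7 mm from the rod's axis, its top at z -43.5 mm, underside z -48.5 mm. Origin on the rod's axis at the flange's underside; z up the handle.
- puller_crook (a point): the puller's crook between rod and foot, where a caught wire's centre lies: x +4 mm, z -42 mm in the puller
- tool_block: wooden bench block 130 x 60 x 55 mm, fixed, with one slot and, on its other half (local +x), a black-handled screwdriver and a small hex key standing in it, up to 114 mm above the bench. Origin under its centre; x along its length.
- block_slot (a point): the puller's place: rod axis when stowed, at the block's top face, 55 mm above the bench (the flange's underside rests here). The through slot is 17 mm wide along the block's x and 24 mm along its y, from 8.5 mm on the -y side of this point to 15.5 mm on its +y side; the stowed puller's foot points to the block's +y
- jar_a: amber jar with a black lid, 54 mm in diameter, 62 mm high, standing on the shaker behind the spring line; bystander, origin under its base
- jar_b: white jar with a white lid, same size, beside it; bystander, origin under its base
Things that resemble listed ones, but are neither listed nor needed, are in the scene too. What is shaped like the puller but blue or green is not meant. What is shaped like the tool_block but pink is not meant.

How it is judged:
By the outcome, as a careful person would: the job done as asked, in the order asked, and still so for the second after the job is handed in, with the robot touching nothing.
It also fails if it takes over 72 s, if anything falls off the work surface, if the arm or the gripper's body presses on something with over 40 N, if the wrist force passes 120 N, or if a joint passes its speed limit or range.

### The arm

A 7-joint arm with a two-finger parallel gripper is mounted at the origin on the work surface. World frame = base frame: x ahead of the robot, y to its left, z up, the work surface at z = 0. Lengths are in m, angles in rad, forces in N, time in s.
With the tool pointing down it reaches from about 0.425 to 0.95 m from the base axis. Payload 16.7 kg.
Tool frame: the origin (TCP) lies on the centre line of the jaws, within the pads' length; the fingertips stand tcp_to_tips ahead of it and the grasp point (between the pads) lies 2 mm behind it (tcp_to_tips is the distance from the TCP to the fingertips, in m); z points along the fingers, y is the direction in which the jaws open and shut (so a half turn about z gives the same grasp; the last joint's range is limited). The gripper opens to 94 mm and grips with 3 to 60 N. Pads are 16 mm wide; open, the fingers measure 119 mm over their backs; the gripper's body (75 mm by 177 mm) begins 78 mm behind the grasp point.
Start: joints at [-1.494, 0.426, 0.074, 1.606, -0.034, 1.111, -0.067], TCP at [0.151, 0.658, 0.222] pointing down, gripper open.
Joint ranges: [-2.85, 2.85], [-0.5, 2.14], [-1.23, 1.37], [0.21, 2.46], [-1.02, 4.16], [0.16, 2.05], [-2.73, 2.73]. Speed limits (rad/s): [1.89, 1.89, 2.39, 2.39, 3.01, 3.01, 3.01].

### API

Orientations are given as a unit quaternion [x, y, z, w].
In Python, from workcell import * gives the robot as it stands.
- The arm moves only by the shell command python3 -m jog 'ROWS' [FORCE]. ROWS is JSON, a list of rows, each a list of 3 entries, a list of its own where there are three numbers: the gripper command: -1 is shut, 1 is fully open, values between are in proportion, then the shift along the tool's x, y, z in cm, then the turn, a rotation vector about the tool's x, y, z in degrees. In form: [[hand, [tx, ty, tz], [ax, ay, az]], ...]. A call has exactly 5 rows; each row shifts and turns the commanded pose from where the row before left it, along the tool's axes as they then stand; what a row does not reach is not made up. A row lasts 1/12 s, in which the tool goes at most 41.7 mm and 7.16 degrees, less where a joint would pass 70% of its speed; a pose out of reach is approached as far as the arm can. A call with a gripper value outside its range is refused whole. The fingers move at their own pace and stop on an object; FORCE is the grip in N (left out, the last holds). Time passes only in rows, so rows that do not move let the fingers close, or fill a call up. It gives the time, the measured TCP pose, the force and the opening at its end, in the units of the state.
- get_state(): the state, without advancing time (a new reading comes with each control period).
- camera(name): name is "side" or "top" or "wrist"; returns a dict with "image" (400x640x3 uint8, red, green, blue), "fx", "fy", "cx", "cy" (pixels), "D" ([k1, k2, p1, p2, k3] as OpenCV has them; the pictures are not rectified), "rvec" (rotation vector, rad) and "tvec" (3), from world to camera coordinates, as OpenCV has them. Camera axes: x right, y down, z forward; pixel columns grow to the right and rows downward; lengths in m; the calibration is good to about 2 mm. A picture is of the moment at which its call begins. There is no depth.
- job_done(): hands the job in, once; it reports no verdict.
The state is a dict: "t": time; "q": joint angles; "dq": joint speeds; "joint_torque": joint torques, N m; "position": TCP position; "orientation": TCP orientation; "wrist_force": force on the tool from outside, world axes, zero at the start; "wrist_torque": the same for the moment, N m; "gripper_width": finger opening in m.
Only numpy, scipy, OpenCV 4.12 (cv2) and the standard library are available. Lean on these libraries where they do the work, as an engineer would, in place of code of your own. Each camera call takes 0.05 s, during which the arm holds its last target. There are 200 camera calls.

## Working session

There is one attempt and no reset: what is moved stays moved. The work goes in short steps, Python scripts to look and compute and a shell command to move; the robot and the scene stay as the last step left them, time stands still between calls to the robot, and variables do not carry over. Pictures are saved under pics/ and viewed, about 8 in all and at most 12, crops included, and the job is handed in when it is done.

```bash
mkdir -p pics; ls
cat > h.py <<'E'
from workcell import *
import numpy as np, cv2
from scipy.spatial.transform import Rotation as R
def snap(name,fn):
    c=camera(name); np.save('pics/'+fn+'.npy',c,allow_pickle=True)
    cv2.imwrite('pics/'+fn+'.png',c['image'][:,:,::-1]); return c
def load(fn): return np.load('pics/'+fn+'.npy',allow_pickle=True).item()
def K(c): return np.array([[c['fx'],0,c['cx']],[0,c['fy'],c['cy']],[0,0,1.]])
def ray(c,uv):
    p=cv2.undistortPoints(np.array([[uv]],float),K(c),np.array(c['D'],float))[0,0]
    Rm=cv2.Rodrigues(np.array(c['rvec'],float))[0]; t=np.array(c['tvec'],float).ravel()
    d=Rm.T@np.array([p[0],p[1],1]); return -Rm.T@t, d/np.linalg.norm(d)
def onz(c,uv,z):
    o,d=ray(c,uv); return o+d*(z-o[2])/d[2]
def tri(*cu):
    A=np.zeros((3,3));b=np.zeros(3)
    for c,uv in cu:
        o,d=ray(c,uv);P=np.eye(3)-np.outer(d,d);A+=P;b+=P@o
    x=np.linalg.solve(A,b)
    return x,[np.linalg.norm((np.eye(3)-np.outer(d,d))@(x-o)) for o,d in (ray(c,u) for c,u in cu)]
def proj(c,X):
    return cv2.projectPoints(np.array(X,float).reshape(-1,3),np.array(c['rvec'],float),np.array(c['tvec'],float),K(c),np.array(c['D'],float))[0][:,0]
def st():
    s=get_state(); return s
E
python3 - <<'E'
from h import *
s=st(); print({k:np.round(v,4) for k,v in s.items()}); 
try: print(tcp_to_tips)
except Exception as e: print(e)
a=[snap(n,n+'0')['image'] for n in ('top','side','wrist')]
for n in ('top','side'):
  c=load(n+'0'); print(n,c['fx'],ray(c,(320,200)))
cv2.imwrite('pics/ts0.png',np.vstack([cv2.resize(x,(480,300)) for x in a[:2]])[:,:,::-1])
E
```

```text
pics
{'t': np.float64(0.0), 'q': array([-1.4945,  0.4267,  0.0739,  1.6066, -0.0341,  1.1108, -0.0671]), 'dq': array([ 0.0011, -0.0006, -0.0011,  0.0001,  0.0006, -0.0008, -0.0017]), 'joint_torque': array([-4.00000e-04, -9.35867e+01,  3.66610e+00, -4.54155e+01,
       -4.89000e-02,  2.07000e-02,  1.00000e-04]), 'position': array([0.1511, 0.6575, 0.2218]), 'orientation': array([ 1.127e-01,  9.936e-01, -6.000e-04, -0.000e+00]), 'wrist_force': array([0.7136, 0.2008, 0.0859]), 'wrist_torque': array([ 0.0742, -0.0118,  0.0046]), 'gripper_width': np.float64(0.0943)}
0.017
top 427.8420370880113 (array([0.40905291, 0.13384435, 1.22431803]), array([ 0.09286455, -0.02579389, -0.99534459]))
side 507.8747112527316 (array([0.41370216, 1.01145897, 0.68712442]), array([ 0.09214815, -0.84650785, -0.52434071]))
```

View pics/top0.png

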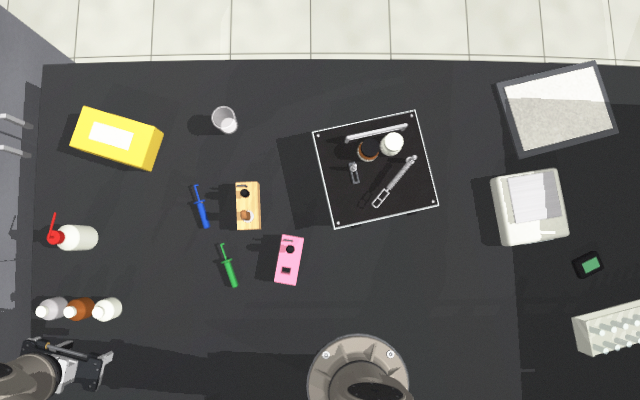

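View pics/side0.png

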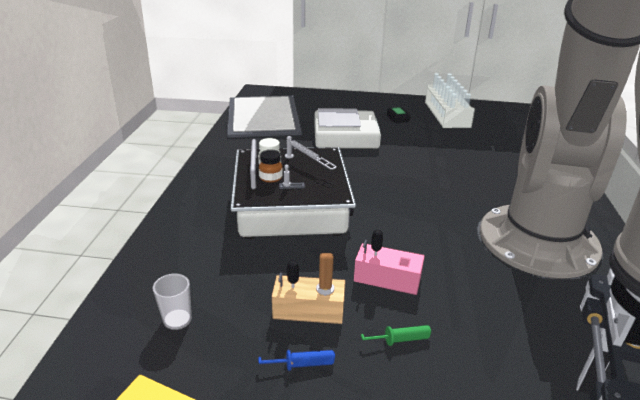

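Run:
```python
from h import *
t=load('top0');s=load('side0')
for n,uv,z in [('blk a',(236,182),.055),('b',(259,182),.055),('c',(260,229),.055),('d',(237,229),.055),('handle',(245,215),.135),('root',(413,158),.15),('post',(352,163),.15),('hookend',(377,205),.131),('sh1',(313,132),.098),('sh2',(415,110),.098),('sh3',(438,205),.098),('sh4',(334,228),.098)]:
  print(n,onz(t,uv,z).round(3))
print(R.from_quat(st()['orientation']).as_matrix().round(3))
w=load('wrist0'); print('wrist cam',ray(w,(320,200)))
q=R.from_quat(st()['orientation']).as_matrix()
print('cam in tool',q.T@(ray(w,(320,200))[0]-st()['position']), q.T@ray(w,(320,200))[1], w['fx'])
a=cv2.resize(t['image'][90:260,220:450],None,fx=3,fy=3,interpolation=cv2.INTER_CUBIC)
cv2.imwrite('pics/c1.png',a[:,:,::-1])
```

```text
blk a [0.569 0.335 0.055]
b [0.569 0.271 0.055]
c [0.44  0.268 0.055]
d [0.44  0.331 0.055]
handle [0.473 0.297 0.135]
root [ 0.616 -0.133  0.15 ]
post [0.603 0.024 0.15 ]
hookend [ 0.497 -0.041  0.131]
sh1 [0.698 0.122 0.098]
sh2 [ 0.759 -0.156  0.098]
sh3 [ 0.499 -0.21   0.098]
sh4 [0.44  0.068 0.098]
[[-0.975  0.224 -0.   ]
 [ 0.224  0.975 -0.001]
 [-0.    -0.001 -1.   ]]
wrist cam (array([0.07214979, 0.67664389, 0.38371844]), array([ 0.2859312 , -0.0756894 , -0.95525623]))
cam in tool [ 0.08119668  0.00078458 -0.16175907] [-0.29554966 -0.00885454  0.95528634] 293.3426334017413
```

View pics/c1.png

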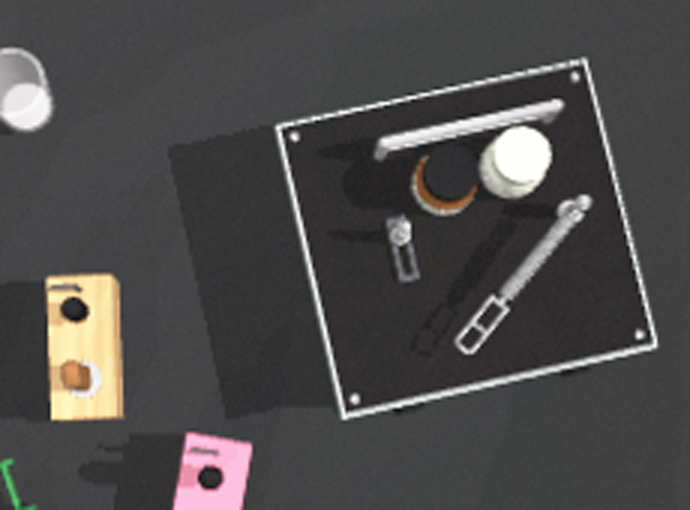

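```bash
for i in 1 2 3; do python3 -m jog '[[1,[-2.55,-1.87,-0.2],[0,0,0]],[1,[-2.55,-1.87,-0.2],[0,0,0]],[1,[-2.55,-1.87,-0.2],[0,0,0]],[1,[-2.55,-1.87,-0.2],[0,0,0]],[1,[-2.55,-1.87,-0.2],[0,0,0]]]'; done
python3 -m jog '[[1,[0,0,0],[0,0,-6.5]],[1,[0,0,0],[0,0,-6.4]],[1,[0,0,0],[0,0,0]],[1,[0,0,0],[0,0,0]],[1,[0,0,0],[0,0,0]]]'
python3 - <<'E'
from h import *
s=st(); print(s['position'],s['q'].round(2)); print(R.from_quat(s['orientation']).as_matrix().round(3))
snap('wrist','w1'); snap('side','s1')
E
```

```text
t: 0.57
position: [0.2552, 0.5368, 0.2323]
orientation: [0.113, 0.994, -0.0, -0.0]
wrist_force: [0.0, 0.6, 0.6]
gripper_width: 0.094
t: 0.98
position: [0.3585, 0.4171, 0.2425]
orientation: [0.113, 0.994, -0.0, -0.0]
wrist_force: [0.8, 0.9, 0.4]
gripper_width: 0.094
t: 1.4
position: [0.4618, 0.2974, 0.2526]
orientation: [0.113, 0.994, -0.0, -0.0]
wrist_force: [0.7, -0.1, -0.0]
gripper_width: 0.0945
t: 1.82
position: [0.4609, 0.299, 0.2524]
orientation: [0.002, 1.0, -0.0, -0.0]
wrist_force: [0.4, 0.5, -0.0]
gripper_width: 0.0938
[0.46087844 0.29897557 0.25237629] [-0.92  0.19  0.27  1.87 -0.06  1.09  0.93]
[[-1.     0.004 -0.   ]
 [ 0.004  1.    -0.   ]
 [ 0.    -0.    -1.   ]]
```

View pics/w1.png

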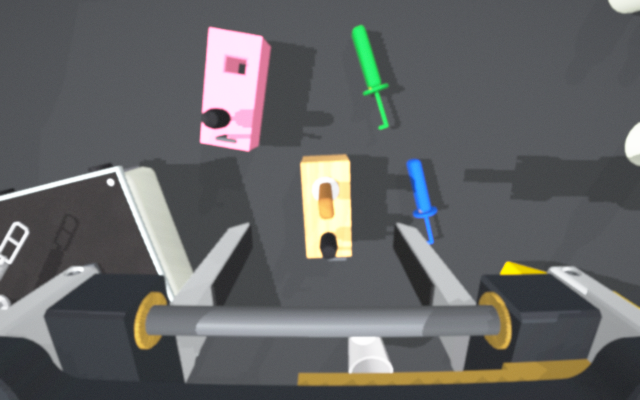

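Run:
```python
from h import *
w=load('w1');s=load('s1')
big=lambda c,x0,y0,x1,y1,f: cv2.resize(c['image'][y0:y1,x0:x1],None,fx=f,fy=f,interpolation=cv2.INTER_CUBIC)[:,:,::-1]
cv2.imwrite('pics/c2.png',np.hstack([big(w,290,145,365,270,5.0),big(s,265,235,355,360,5.0)]))
```

```text
(no output)
```

View pics/c2.png

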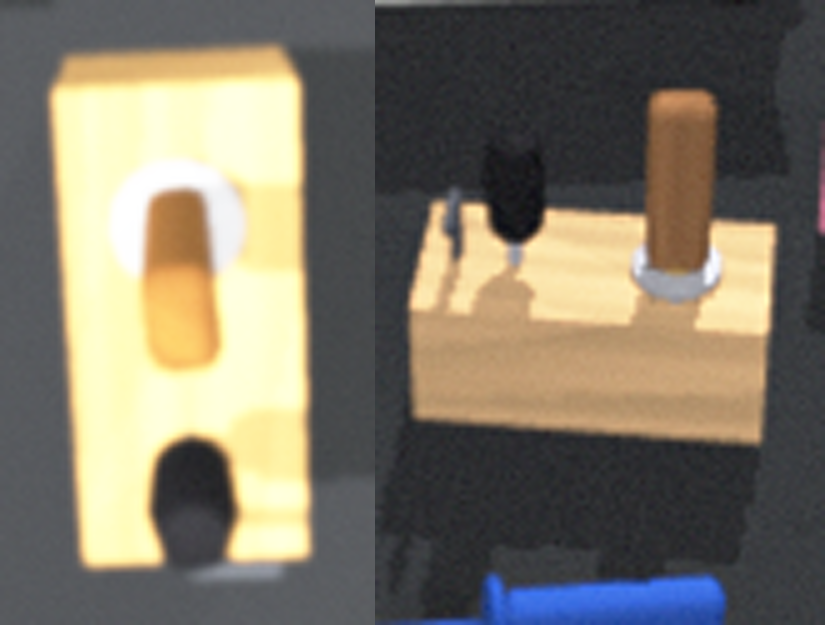

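Run:
```python
from h import *
w=load('w1');s=load('s1')
W=lambda u,v:(u/5+290-.4,v/5+145-.4); S=lambda u,v:((u-375)/5+265-.4,v/5+235-.4)
for a,b in [((52,85),(777,225)),((300,83),(768,332)) ,((85,567),(430,203)),((312,555),(413,308))]: pass
# block corners: wrist left = -y(world), up = -x ; side right=-x, down=+y
pr=[((52,85),(777,225)),((300,83),(768,332)),((312,555),(413,308)),((85,567),(430,203)),((182,318),(683,99)),((177,225),(676,268))]
for a,b in pr:
  x,e=tri((w,W(*a)),(s,S(*b))); print(x.round(4),np.round(e,4), onz(w,W(*a),.055).round(4),onz(s,S(*b),.055).round(4))
print(onz(w,W(182,318),.135),onz(w,W(177,220),.059))
```

```text
[0.4417 0.2721 0.0569] [0.0008 0.0008] [0.4412 0.2721 0.055 ] [0.4426 0.2697 0.055 ]
[0.4406 0.333  0.0586] [0.0003 0.0003] [0.4409 0.3334 0.055 ] [0.441  0.3291 0.055 ]
[0.5689 0.3391 0.0581] [0.0003 0.0003] [0.5702 0.3395 0.055 ] [0.5699 0.3355 0.055 ]
[0.5744 0.2775 0.0551] [0.0008 0.0008] [0.5736 0.2777 0.055 ] [0.5752 0.2767 0.055 ]
[0.4759 0.3031 0.1363] [0.0015 0.0015] [0.502  0.3042 0.055 ] [0.4867 0.1975 0.055 ]
[0.477  0.3028 0.0577] [0.0006 0.0006] [0.4771 0.3029 0.055 ] [0.4778 0.2996 0.055 ]
[0.4748453 0.3032999 0.135    ] [0.47475807 0.30290528 0.059     ]
```

```bash
python3 -m jog '[[0.2,[0,0,0],[0,0,-2.6]],[0.2,[-1.48,0.34,0],[0,0,0]],[0.2,[0,0,3],[0,0,0]],[0.2,[0,0,3],[0,0,0]],[0.2,[0,0,2],[0,0,0]]]'
python3 - <<'E'
from h import *
snap('wrist','w2');print(st()['position'])
E
```

```text
t: 2.33
position: [0.475, 0.3027, 0.1703]
orientation: [-0.022, 1.0, -0.0, -0.0]
wrist_force: [0.5, -0.6, 0.8]
gripper_width: 0.064
[0.47366301 0.30184778 0.16726049]
```

View pics/w2.png

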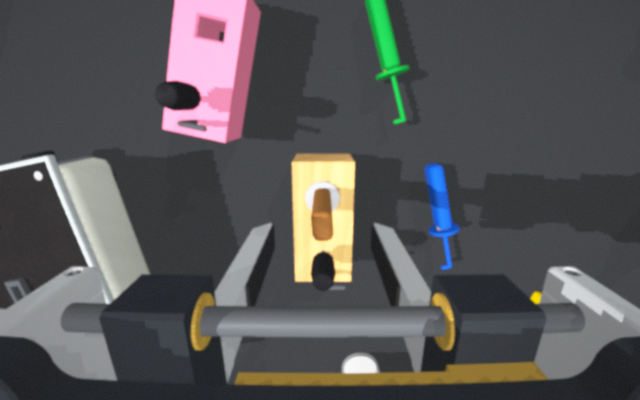

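```bash
python3 -m jog '[[0.2,[0,0,3],[0,0,0]],[0.2,[0,0,3],[0,0,0]],[0.2,[0,0,1],[0,0,0]],[0.2,[0,0,0],[0,0,0]],[0.2,[0,0,0],[0,0,0]]]'
python3 - <<'E'
from h import *
for i in range(3): print(st()['position'],st()['wrist_force'])
E
```

```text
t: 2.8
position: [0.476, 0.3031, 0.1034]
orientation: [-0.022, 1.0, -0.0, -0.0]
wrist_force: [0.3, -0.1, -0.1]
gripper_width: 0.0567
[0.47601522 0.30308922 0.10336799] [ 0.33310236 -0.13689697 -0.13908088]
[0.47601522 0.30308922 0.10336799] [ 0.33310236 -0.13689697 -0.13908088]
[0.47601522 0.30308922 0.10336799] [ 0.33310236 -0.13689697 -0.13908088]
```

```bash
python3 -m jog '[[0.2,[0,0,1.3],[0,0,0]],[0.2,[0,0,1],[0,0,0]],[0.2,[0,0,0],[0,0,0]],[-1,[0,0,0],[0,0,0]],[-1,[0,0,0],[0,0,0]]]' 20
python3 -m jog '[[-1,[0,0,0],[0,0,0]],[-1,[0,0,0],[0,0,0]],[-1,[0,0,0],[0,0,0]],[-1,[0,0,0],[0,0,0]],[-1,[0,0,0],[0,0,0]]]' 60
```

```text
t: 3.22
position: [0.4761, 0.3031, 0.0804]
orientation: [-0.022, 1.0, 0.0, 0.0]
wrist_force: [-0.1, 0.4, 0.5]
gripper_width: 0.0466
t: 3.63
position: [0.4758, 0.3029, 0.0796]
orientation: [-0.022, 1.0, 0.0, 0.0]
wrist_force: [-0.4, -0.6, 2.0]
gripper_width: 0.0157
```

```bash
python3 -m jog '[[-1,[0,0,-2],[0,0,0]],[-1,[0,0,-3],[0,0,0]],[-1,[0,0,-3],[0,0,0]],[-1,[0,0,-4],[0,0,0]],[-1,[0,0,-4],[0,0,0]]]' 
python3 -m jog '[[-1,[0,0,-4],[0,0,0]],[-1,[0,0,-4],[0,0,0]],[-1,[0,-1,0],[0,0,0]],[-1,[-1,-2,0],[0,0,0]],[-1,[-1.7,-3.1,0],[0,0,0]]]' 
python3 -m jog '[[-1,[-1.7,-3.6,0],[0,0,0]],[-1,[-1.7,-3.6,0],[0,0,0]],[-1,[-1.7,-3.6,0],[0,0,0]],[-1,[-1.7,-3.6,0],[0,0,0]],[-1,[-1.7,-3.6,0],[0,0,0]]]' 
python3 -m jog '[[-1,[-1.7,-3.6,0],[0,0,0]],[-1,[-1.7,-3.6,0],[0,0,0]],[-1,[-1.2,-3.3,0],[0,0,0]],[-1,[-0.5,-1.5,0],[0,0,0]],[-1,[0,0,0],[0,0,0]]]'
python3 - <<'E'
from h import *
snap('wrist','w3');snap('top','t3');snap('side','s3');print(st()['position'],st()['q'].round(2))
E
```

```text
t: 4.05
position: [0.4752, 0.3023, 0.2407]
orientation: [-0.022, 1.0, -0.001, -0.001]
wrist_force: [1.0, 0.6, -0.1]
gripper_width: 0.0157
t: 4.47
position: [0.5043, 0.2451, 0.3201]
orientation: [-0.025, 1.0, 0.001, 0.0]
wrist_force: [0.8, -0.1, -1.4]
gripper_width: 0.0159
t: 4.88
position: [0.5988, 0.0652, 0.3195]
orientation: [-0.022, 1.0, 0.0, 0.0]
wrist_force: [0.1, 0.8, -0.7]
gripper_width: 0.0158
t: 5.3
position: [0.6551, -0.0556, 0.319]
orientation: [-0.02, 1.0, -0.001, -0.0]
wrist_force: [0.5, 0.4, -0.9]
gripper_width: 0.0157
[ 0.65448205 -0.04991753  0.3191016 ] [-0.39  0.36  0.5   1.55 -0.17  1.28  1.75]
```

View pics/w3.png

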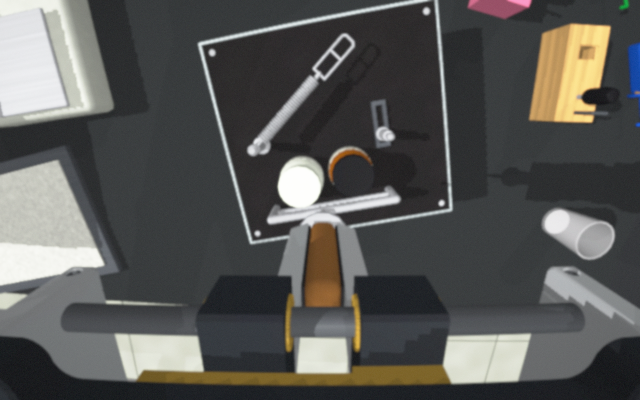

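Run:
```python
from h import *
w=load('w3')
im=cv2.resize(w['image'][25:165,240:400],None,fx=4,fy=4,interpolation=cv2.INTER_CUBIC)[:,:,::-1]
cv2.imwrite('pics/c3.png',cv2.convertScaleAbs(im,alpha=1.3))
```

```text
(no output)
```

View pics/c3.png

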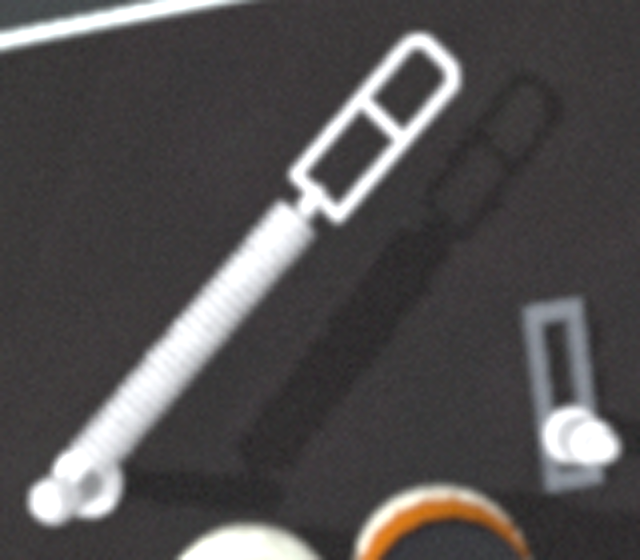

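```bash
cat > m.py <<'E'
from h import *
w=load('w3');t=load('top0')
W=lambda u,v:(u/4+240-.375,v/4+25-.375); T=lambda u,v:(u/3+220-.33,v/3+90-.33)
P={}
for n,a,z in [('end',(438,57),.130),('cross',(385,117),.132),('base',(316,197),.134),('coilend',(296,217),.1345),('coilstart',(92,452),.142),('ring',(92,487),.143),('ball',(52,500),.16),('head',(593,443),.152),('sho',(567,435),.138),('slotA',(553,310),.138),('slotB',(575,484),.138)]:
  P[n]=onz(w,W(*a),z); print(n,P[n].round(4))
for n,a,b in [('head',(593,443),(401,230)),('end',(438,57),(467,345)),('cross',(385,117),(484,325))]:
  x,e=tri((w,W(*a)),(t,T(*b))); print(n,'tri',x.round(4),np.round(e,4))
d=P['end']-P['cross'];print('len',np.linalg.norm(d[:2]))
d=P['end']-P['base'];print('ang',np.degrees(np.arctan2(d[1],d[0])),np.linalg.norm(d[:2]))
u=d[:2]/np.linalg.norm(d[:2]);root=P['end'][:2]-u*.162*np.cos(.08);print('root from spring',root,'eye',P['end'][:2]-u*.0115)
# shaker corners in wrist picture
C=[onz(w,p,.098) for p in [(201,44),(437,1),(451,210),(251,242)]]
for c in C: print(c.round(4))
E
python3 m.py
```

```text
end [ 0.4972 -0.0322  0.13  ]
cross [ 0.5135 -0.0459  0.132 ]
base [ 0.5352 -0.0641  0.134 ]
coilend [ 0.5408 -0.0695  0.1345]
coilstart [ 0.6069 -0.1255  0.142 ]
ring [ 0.6168 -0.1255  0.143 ]
ball [ 0.6186 -0.1331  0.16  ]
head [0.5981 0.0151 0.152 ]
sho [0.5971 0.0105 0.138 ]
slotA [0.5628 0.0034 0.138 ]
slotB [0.611  0.0141 0.138 ]
head tri [0.5986 0.0189 0.1333] [0.0009 0.0009]
end tri [ 0.4984 -0.0341  0.1399] [0.0016 0.0016]
cross tri [ 0.5149 -0.0478  0.1462] [0.0018 0.0018]
len 0.021325131896371866
ang 139.9601079701162 0.049656810441707146
root from spring [ 0.62086097 -0.13603683] eye [ 0.50603534 -0.03955036]
[ 0.5014 -0.208   0.098 ]
[0.4439 0.0706 0.098 ]
[0.6999 0.1254 0.098 ]
[ 0.7593 -0.1536  0.098 ]
```

```bash
python3 -m jog '[[-1,[0,0,0],[0,0,-6.8]],[-1,[0,0,0],[0,0,-6.8]],[-1,[0,0,0],[0,0,-6.8]],[-1,[0,0,0],[0,0,-6.8]],[-1,[0,0,0],[0,0,-6.8]]]' 
python3 -m jog '[[-1,[0,0,0],[0,0,-6.8]],[-1,[0,0,0],[0,0,-6.7]],[-1,[2.2,2.9,0],[0,0,0]],[-1,[2.2,2.9,0],[0,0,0]],[-1,[2.2,2.9,0],[0,0,0]]]' 
python3 -m jog '[[-1,[2.2,2.9,0],[0,0,0]],[-1,[0,0,3],[0,0,0]],[-1,[0,0,3],[0,0,0]],[-1,[0,0,1.9],[0,0,0]],[-1,[0,0,0],[0,0,0]]]' 
python3 -m jog '[[-1,[0,0,0],[0,0,0]],[-1,[0,0,0],[0,0,0]],[-1,[0,0,0],[0,0,0]],[-1,[0,0,0],[0,0,0]],[-1,[0,0,0],[0,0,0]]]'
python3 - <<'E'
from h import *
c=snap('wrist','w4');snap('top','t4');snap('side','s4');s=st();print(s['position'],s['q'].round(2));print(R.from_quat(s['orientation']).as_matrix().round(3))
im=cv2.resize(c['image'][60:260,200:440],None,fx=3,fy=3,interpolation=cv2.INTER_CUBIC)[:,:,::-1]
cv2.imwrite('pics/c4.png',im)
E
```

```text
t: 5.87
position: [0.6544, -0.0486, 0.3196]
orientation: [-0.318, 0.948, 0.0, 0.0]
wrist_force: [-0.3, -0.1, -0.5]
gripper_width: 0.0156
t: 6.28
position: [0.544, -0.0438, 0.3188]
orientation: [-0.424, 0.906, 0.0, -0.0]
wrist_force: [-0.0, 0.9, -0.6]
gripper_width: 0.0159
t: 6.7
position: [0.5071, -0.042, 0.2376]
orientation: [-0.424, 0.906, 0.001, -0.002]
wrist_force: [-0.5, 0.6, -1.4]
gripper_width: 0.0157
t: 7.12
position: [0.5097, -0.0434, 0.2413]
orientation: [-0.423, 0.906, -0.0, 0.001]
wrist_force: [-0.5, -0.2, -0.7]
gripper_width: 0.0156
[ 0.50939055 -0.04352343  0.24077355] [-0.34  0.14  0.33  1.96 -0.05  1.05  2.46]
[[-0.642 -0.767  0.   ]
 [-0.767  0.642  0.   ]
 [-0.    -0.    -1.   ]]
```

View pics/c4.png

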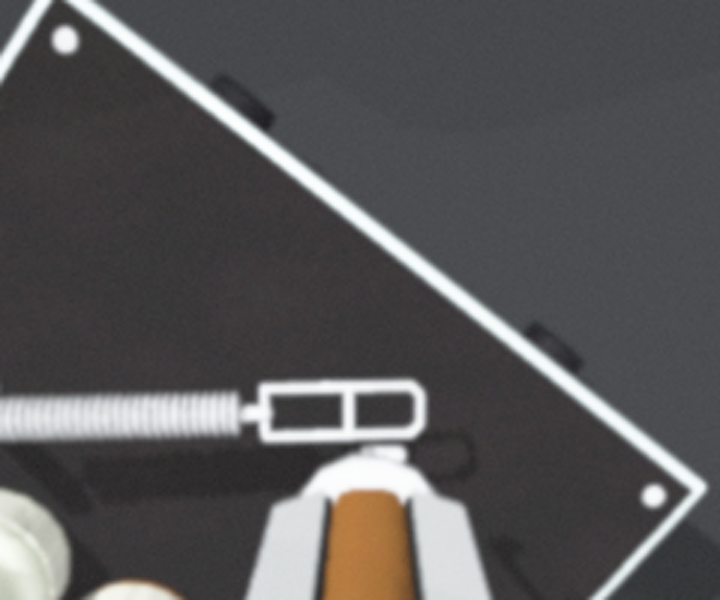

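```bash
cat > m2.py <<'E'
from h import *
a=load('w3');b=load('w4')
A=lambda u,v:(u/4+240-.375,v/4+25-.375); B=lambda u,v:(u/3+200-.33,v/3+60-.33)
P={}
for n,p,q in [('end',(438,57),(420,411)),('cross',(385,117),(350,411)),('base',(316,197),(263,413)),('coilend',(298,217),(243,413))]:
  x,e=tri((a,A(*p)),(b,B(*q)));P[n]=x;print(n,x.round(4),np.round(e,4),onz(b,B(*q),.131).round(4))
d=P['end']-P['base'];u=d[:2]/np.linalg.norm(d[:2]);print('ang',np.degrees(np.arctan2(u[1],u[0])),'end-base',np.linalg.norm(d),'slope',d[2]/np.linalg.norm(d[:2]))
print('eye',(P['end']+P['cross'])/2)
for n in P: print(n,'dist to root est',np.linalg.norm(P[n][:2]-[.6207,-.135]))
T=np.array([.5094,-.0434,.2408]);M=np.array([[-.642,-.767,0],[-.767,.642,0],[0,0,-1]])
for l in [(0,.0107,.0685),(0,.0107,.0735),(0,0,.0685),(0,-.0025,.0735),(0,.017,.025),(.017,0,.025)]:
  p=proj(b,T+M@np.array(l))[0]; print(l,((p-[200,60]+.33)*3).round(0))
E
python3 m2.py
```

```text
end [ 0.497  -0.0318  0.1299] [0.0004 0.0004] [ 0.4967 -0.0317  0.131 ]
cross [ 0.5137 -0.0462  0.1321] [0.0003 0.0003] [ 0.514  -0.0462  0.131 ]
base [ 0.5352 -0.0641  0.1336] [0. 0.] [ 0.536  -0.0638  0.131 ]
coilend [ 0.5405 -0.0686  0.1331] [0.0004 0.0004] [ 0.541  -0.0679  0.131 ]
ang 139.76151993371028 end-base 0.0501746162660298 slope -0.07420310633824934
eye [ 0.50533738 -0.03900718  0.13104254]
end dist to root est 0.1610753534057019
cross dist to root est 0.13907929705837163
base dist to root est 0.11104004923024154
coilend dist to root est 0.10417433880200214
(0, 0.0107, 0.0685) [405. 451.]
(0, 0.0107, 0.0735) [404. 445.]
(0, 0, 0.0685) [366. 451.]
(0, -0.0025, 0.0735) [357. 445.]
(0, 0.017, 0.025) [440. 513.]
(0.017, 0, 0.025) [366. 443.]
```

```bash
python3 -m jog '[[-1,[-0.07,0.19,1],[0,0,0]],[-1,[0,0,1],[0,0,0]],[-1,[0,0,0.7],[0,0,0]],[-1,[0,0,0],[0,0,0]],[-1,[0,0,0],[0,0,0]]]' 
python3 -m jog '[[-1,[0,0,0.5],[0,0,0]],[-1,[0,0,0.5],[0,0,0]],[-1,[0,0,0.6],[0,0,0]],[-1,[0,0,0.6],[0,0,0]],[-1,[0,0,0],[0,0,0]]]' 
python3 -m jog '[[-1,[0,0,0],[0,0,0]],[-1,[0,0,0],[0,0,0]],[-1,[0,0,0],[0,0,0]],[-1,[0,0,0],[0,0,0]],[-1,[0,0,0],[0,0,0]]]'
python3 - <<'E'
from h import *
c=snap('wrist','w5');snap('side','s5');s=st();print(s['position'])
im=cv2.resize(c['image'][100:260,220:420],None,fx=3,fy=3,interpolation=cv2.INTER_CUBIC)[:,:,::-1]
cv2.imwrite('pics/c5.png',im)
E
```

```text
t: 7.68
position: [0.5079, -0.0418, 0.2127]
orientation: [-0.423, 0.906, 0.0, -0.001]
wrist_force: [-0.4, -0.4, -0.1]
gripper_width: 0.0158
t: 8.1
position: [0.5076, -0.0418, 0.1902]
orientation: [-0.423, 0.906, 0.0, -0.001]
wrist_force: [0.4, -0.9, -0.3]
gripper_width: 0.016
t: 8.52
position: [0.5084, -0.0417, 0.1917]
orientation: [-0.423, 0.906, -0.0, 0.0]
wrist_force: [0.4, -0.2, -0.7]
gripper_width: 0.0157
[ 0.50832018 -0.04176095  0.19164052]
```

View pics/c5.png

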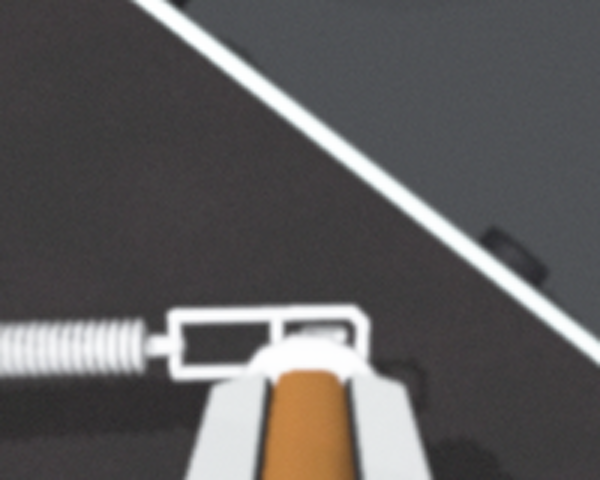

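```bash
python3 -m jog '[[-1,[0,0.4,0],[0,0,0]],[-1,[0,0.4,0],[0,0,0]],[-1,[0,0.45,0],[0,0,0]],[-1,[0,0,0],[0,0,0]],[-1,[0,0,0],[0,0,0]]]' 
python3 -m jog '[[-1,[0,0,-0.4],[0,0,0]],[-1,[0,0,-0.6],[0,0,0]],[-1,[0,0,-1],[0,0,0]],[-1,[0,0,-1],[0,0,0]],[-1,[0,0,-1.1],[0,0,0]]]' 
python3 -m jog '[[-1,[0,0,0],[0,0,0]],[-1,[0,0,0],[0,0,0]],[-1,[0,0,0],[0,0,0]],[-1,[0,0,0],[0,0,0]],[-1,[0,0,0],[0,0,0]]]'
python3 - <<'E'
from h import *
c=snap('wrist','w6');snap('side','s6');s=st();print(s['position'],s['wrist_force'].round(2))
p=s['position'][:2]-[.6207,-.135];print(np.linalg.norm(p),np.degrees(np.arctan2(p[1],p[0])))
g=cv2.cvtColor(c['image'],cv2.COLOR_RGB2GRAY)
print(g[185:215:2,230:350:3])
E
```

```text
t: 9.03
position: [0.4988, -0.0336, 0.1917]
orientation: [-0.423, 0.906, -0.0, 0.0]
wrist_force: [2.7, -2.2, -0.5]
gripper_width: 0.0157
t: 9.45
position: [0.4988, -0.0339, 0.2338]
orientation: [-0.423, 0.906, -0.0, 0.0]
wrist_force: [2.1, -1.8, -1.1]
gripper_width: 0.0161
t: 9.87
position: [0.4985, -0.0337, 0.2321]
orientation: [-0.423, 0.906, 0.0, -0.0]
wrist_force: [3.2, -2.2, -0.8]
gripper_width: 0.0157
[ 0.49851608 -0.03374485  0.23214878] [ 1.81 -2.44 -1.81]
0.15868684612075315 140.3510857038126
[[ 58  61  62  60  60  61  64  62  56  60  59  58  59  57  61  62  62  61
   60  59  59  58  60  60  59  60  59  58  58  59  58  56  58  60  58  59
   59  59  57  59]
 [ 62  60  60  62  62  60  59  61  58  59  60  58  60  62  61  60  60  59
   60  59  59  58  59  61  57  61  58  59  60  60  58  57  59  61  60  59
   58  57  58  58]
 [ 60  61  62  59  61  60  61  60  58  58  61  59  61  58  57  59  61  60
   57  57  59  58  59  61  59  61  57  58  59  58  59  58  58  57  59  59
   59  59  60  60]
 [ 60  60  60  60  61  61  59  57  60  58  60  59  61  57  58  58  60  61
   59  60  56  61 
[... 1212 characters left out ...]
  87  62  62
   64  61  61  62]
 [237 235 236 237 228 230 233 236 236 180 225 214 247 189  61  58  59  58
   58  59  58  60 118 245  79  63  62  64  72  76  85 173 250 136  93  66
   63  63  64  61]
 [236 236 239 241 234 233 233 233 235 184 251 253 253 224  67  60  62  58
   56  59  61  59 110 245  80  59  57  57  59  67 130 171 248 191 201 114
   60  61  64  59]
 [228 228 232 231 228 228 222 223 225 173 241 246 249 219  65  58  58  60
   57  59  61  59 108 246  81  57  59  60  90 155 194 206 236 234 227 152
   61  63  60  61]
 [211 218 216 210 216 209 204 211 219 156 143 142 210 198  61  60  60  58
   58  60  61  56 106 247  84  57  73 121 204 242 244 244 243 240 215 131
   60  62  59  60]]
```

```bash
python3 -m jog '[[-1,[-0.55,-0.01,0],[0,0,2]],[-1,[-1.11,-0.04,0],[0,0,4]],[-1,[-1.11,-0.04,0],[0,0,4]],[-1,[-1.11,-0.04,0],[0,0,4]],[-1,[-1.11,-0.04,0],[0,0,4]]]' 
python3 -m jog '[[-1,[-1.11,-0.04,0],[0,0,4]],[-1,[-1.11,-0.04,0],[0,0,4]],[-1,[-0.55,-0.01,0],[0,0,2]],[-1,[0,0,0],[0,0,0]],[-1,[0,0,0],[0,0,0]]]' 
python3 -m jog '[[-1,[0,0,0],[0,0,0]],[-1,[0,0,0],[0,0,0]],[-1,[0,0,0],[0,0,0]],[-1,[0,0,0],[0,0,0]],[-1,[0,0,0],[0,0,0]]]'
cat > rd.py <<'E'
from h import *
import sys
s=get_state(); p=s['position'][:2]-[.6207,-.135]; f=s['wrist_force']
M=R.from_quat(s['orientation']).as_matrix(); y=M[:2,1]
r=np.linalg.norm(p); L=np.hypot(r+.004,s['position'][2]-.067-.143)
print('pos',s['position'].round(4),'r',r.round(4),'ang',np.degrees(np.arctan2(p[1],p[0])).round(2),'yaw',np.degrees(np.arctan2(y[1],y[0])).round(2),'tilt',np.degrees(np.arccos(-M[2,2])).round(2),'F tool',(M.T@f).round(2),'stretch',(L-.162).round(4),'w',round(s['gripper_width'],4))
E
python3 rd.py
python3 - <<'E'
from h import *
c=snap('wrist','w7');snap('side','s7')
im=cv2.resize(c['image'][90:290,200:440],None,fx=3,fy=3,interpolation=cv2.INTER_CUBIC)[:,:,::-1]
cv2.imwrite('pics/c7.png',im)
E
python3 rd.py
```

```text
t: 10.38
position: [0.5363, -0.0009, 0.2322]
orientation: [-0.274, 0.962, -0.0, -0.0]
wrist_force: [1.3, -2.1, -1.6]
gripper_width: 0.0157
t: 10.8
position: [0.5605, 0.0113, 0.232]
orientation: [-0.192, 0.981, -0.0, -0.001]
wrist_force: [0.2, -2.4, -1.6]
gripper_width: 0.0158
t: 11.22
position: [0.5607, 0.0113, 0.2326]
orientation: [-0.191, 0.982, 0.0, 0.0]
wrist_force: [0.4, -2.6, -1.2]
gripper_width: 0.0155
pos [0.5607 0.0113 0.2326] r 0.1582 ang 112.28 yaw 112.06 tilt 0.01 F tool [ 0.57 -2.58  1.16] stretch 0.0017 w 0.0155
pos [0.5608 0.0114 0.2326] r 0.1581 ang 112.25 yaw 112.06 tilt 0.0 F tool [-0.06 -3.03  0.99] stretch 0.0017 w 0.0157
```

View pics/c7.png

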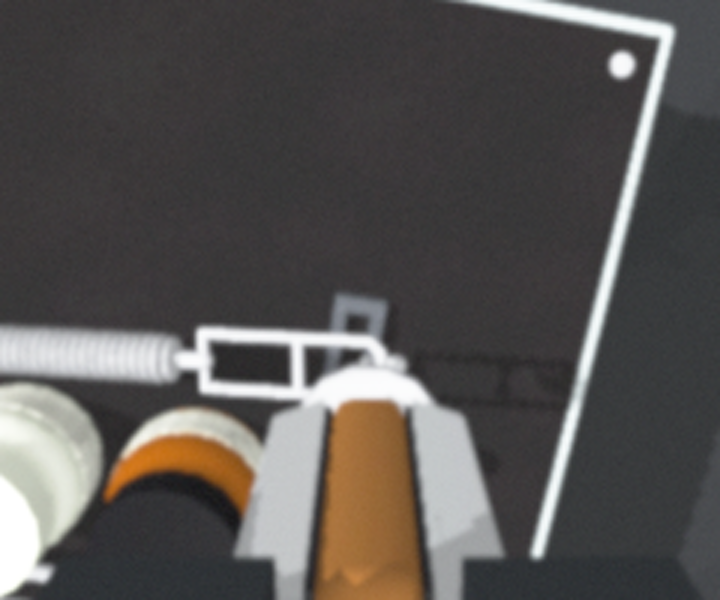

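Run:
```python
from h import *
for n in ('side0','top0','w3'):
  c=load(n); p=proj(c,[[.598,.017,.1555],[.598,.017,.138],[.598,.017,.105]]);print(n,p.round(1).tolist())
  x,y=p[0].round().astype(int); g=cv2.cvtColor(c['image'],cv2.COLOR_RGB2GRAY)
  print('cols',x-9,'rows',y-8); print('\n'.join(' '.join('%3d'%v for v in r) for r in g[y-8:y+(26 if n=='side0' else 12),x-9:x+10]))
```

```text
side0 [[287.2, 165.1], [287.3, 172.0], [287.4, 184.7]]
cols 278 rows 157
 24  35  83  65  43  44  46  87 130 149 154 149 148 140 112  66  41  45  46
 29  31  64  50  45  39  42  46  62  72  85  89  76  64  56  40  44  43  42
 27  32  71  51  43  39  42  41  35  31  42  41  43  44  42  42  44  45  38
 26  39  81  61  42  49  43  36  30  29  25  41  40  40  44  43  42  45  39
 28  70 104  70  45  44  38  31  37  31  32  42  43  47  46  38  50  47  43
 43  80 110  75  45  44  35  32  34  30  39  46  47  45  39  45  41  37  45
 73  83  96  65  42  35  29  32  46  36  36  43  45  43  40  46  45  44  43
 85  90  90  73  47  26  41  82 126  96  59  42  35  46  41  42  45  40  46
 89  95  94  77  51  37  75 168 199 184 104  41  39  35  41  44  42  44  40
 95  92  95  80  47  30  88 164 194 175 114  54  36  42  30  37  36  49  43
 90  92  91  87  63  42  85 154 168 157 100  54  34  34  31  27  40  45  44
 90  84  87 117  97  58  65 139 154 128  74  42  38  31  29  39  35  36  35
 85  81  88 138 111  61  54 122 150 130  76  43  33  40  39  30  31  36  31
 81  86 127 153 114  58  77 121 156 160
[... 4038 characters left out ...]
  42  39  38  35
176 172 177 188 200 204 199 198 199 196 183 160 129  87  56  44  42  41  41
142 141 145 155 168 179 177 172 165 157 139 114  87  59  47  45  45  44  44
 98  97 103 110 122 137 141 139 127 109  89  65  51  46  45  44  43  47  44
 84  89  93  99 108 115 121 123 113  89  58  45  42  44  46  46  47  43  44
101 102 105 108 110 115 117 118 109  87  58  40  40  43  45  45  43  44  45
111 113 111 112 112 112 113 110 104  83  56  43  41  43  47  45  48  45  45
108 109 108 105 102 100  94  94  87  72  54  46  42  45  46  47  44  43  47
 95  94  92  89  85  79  74  68  61  56  48  44  46  46  45  45  45  44  47
 72  71  65  62  62  56  52  52  48  47  42  46  44  43  47  46  45  45  45
```

```bash
python3 -m jog '[[-1,[0,0.3,0],[0,0,0]],[-1,[0,0.4,0],[0,0,0]],[-1,[0,0.4,0],[0,0,0]],[-1,[0,0.4,0],[0,0,0]],[-1,[0,0.3,0],[0,0,0]]]' 60
python3 rd.py
python3 -m jog '[[-1,[0,0.2,0],[0,0,0]],[-1,[0,0.2,0],[0,0,0]],[-1,[0,0.1,0],[0,0,0]],[-1,[0,0,0],[0,0,0]],[-1,[0,0,0],[0,0,0]]]' 60
python3 rd.py
python3 - <<'E'
from h import *
c=snap('wrist','w8');s=get_state();M=R.from_quat(s['orientation']).as_matrix()
g=cv2.cvtColor(c['image'],cv2.COLOR_RGB2GRAY)
# expected pixel of crook, cross wire(23mm inward, down), eye base
p=s['position']+M@np.array([0,.004,.067]);tau=.1205
u=np.array([*M[:2,1],0])*np.cos(tau)+[0,0,np.sin(tau)]
v=np.array([*M[:2,0],0])
for n,d in [('end',0),('cross',.023),('base',.050)]:
  print(n,proj(c,[p-u*d,p-u*d+v*.008]).round(1).tolist())
for r in (204,206,208,210): print(r,' '.join('%3d'%x for x in g[r,264:344:2]))
E
python3 rd.py
```

```text
t: 11.73
position: [0.5542, 0.0278, 0.2325]
orientation: [-0.191, 0.982, -0.001, 0.0]
wrist_force: [3.1, -7.8, -2.7]
gripper_width: 0.0162
pos [0.5542 0.0278 0.2325] r 0.1759 ang 112.22 yaw 112.05 tilt 0.07 F tool [ 0.04 -8.37  2.67] stretch 0.0193 w 0.0162
t: 12.15
position: [0.5525, 0.0317, 0.2326]
orientation: [-0.191, 0.982, -0.001, 0.0]
wrist_force: [4.1, -10.0, -3.2]
gripper_width: 0.0154
pos [0.5525 0.0317 0.2326] r 0.1801 ang 112.25 yaw 112.02 tilt 0.11 F tool [ -0.09 -10.83   3.17] stretch 0.0235 w 0.0154
end [[326.1, 211.4], [326.1, 202.2]]
cross [[298.7, 210.3], [298.5, 201.2]]
base [[267.4, 209.0], [266.9, 200.0]]
204 177 242 158 126 131 134 136 140 144 151 154 167 183 200 213 209 234 245 225 226 229 225 228 231 234 240 242 243 244 246 222 121  63  57  58  57  55  58  56  55
206 186 243 144  54  47  47  55  50  51  56  57  63  97 121 108  80 202 241 148 133 127  92  93 100 108 126 132 132 138 203 244 220 101  60  59  56  56  53  56  55
208 238 244 168  65  47  43  45  44  45  45  48  50  86 100  86  63 194 242 138 104  98  54  46  51  50  53  53  55  91 146 229 242 156 143 130  92  56  50  46  46
210 251 248 206  97  42  43  43  45  48  45  43  51  88 101  79  57 190 243 145 102  89  47  46  46  48  52  72  94 158 180 223 239 215 229 198 158  68  46  46  49
pos [0.5525 0.0317 0.2326] r 0.1801 ang 112.25 yaw 112.02 tilt 0.11 F tool [  0.12 -10.79   3.05] stretch 0.0235 w 0.0161
```

```bash
python3 -m jog '[[-1,[0,0.2,0],[0,0,0]],[-1,[-0.55,-0.01,0],[0,0,1.73]],[-1,[-1.1,-0.03,0],[0,0,3.46]],[-1,[-1.1,-0.03,0],[0,0,3.46]],[-1,[-1.1,-0.03,0],[0,0,3.46]]]' 60
python3 -m jog '[[-1,[-0.55,-0.01,0],[0,0,1.73]],[-1,[0,0,0],[0,0,0]],[-1,[0,0,0],[0,0,0]],[-1,[0,0,0],[0,0,0]],[-1,[0,0,0],[0,0,0]]]' 60
python3 rd.py
python3 - <<'E'
from h import *
c=snap('wrist','w9');snap('side','s9');snap('top','t9')
im=cv2.resize(c['image'][160:240,230:370],None,fx=5,fy=5,interpolation=cv2.INTER_CUBIC)[:,:,::-1]
cv2.imwrite('pics/c9.png',im)
g=cv2.cvtColor(c['image'],cv2.COLOR_RGB2GRAY)
for r in range(196,224): print(r,' '.join('%3d'%x for x in g[r,256:336:2]))
E
python3 rd.py
```

```text
t: 12.62
position: [0.5888, 0.0441, 0.2325]
orientation: [-0.085, 0.996, -0.001, 0.0]
wrist_force: [2.6, -11.7, -2.9]
gripper_width: 0.0159
t: 13.03
position: [0.5936, 0.0445, 0.2322]
orientation: [-0.071, 0.997, -0.001, -0.0]
wrist_force: [0.9, -11.2, -2.8]
gripper_width: 0.0154
pos [0.5936 0.0445 0.2322] r 0.1816 ang 98.58 yaw 98.15 tilt 0.14 F tool [  0.73 -11.19   2.8 ] stretch 0.0249 w 0.0154
196  40  41  43  41  41  40  38  42  40  42  42  43  45  43  39  81 178 188 177 160 143 138 157 189 119  45  42  42  39  38  40  42  40  40  39  40  41  40  43  40
197  41  38  40  40  42  45  44  42  41  42  42  45  38  43  41  71 171 202 208 192 159 139 163 187 113  51  41  39  40  41  40  41  41  42  42  40  42  41  44  42
198  41  41  41  41  51  65  61  59  58  56  55  55  53  51  47  76 192 228 233 225 187 145 166 178 107  50  43  42  42  41  42  42  41  42  41  40  42  42  40  39
199  42  43  40  42  82 120 117 112 112 109 106 102 101  96  82 110 213 238 239 238 220 159 168 161 102  63  51  45  48  46  48  46  42  43  42  43  40  43  41  40
200  43  42  41  45 127 195 191 187 185 182
[... 3312 characters left out ...]
 228 227 236 243 217 195 222 244 246 247 247 247 247 245 244 244 244 245 247 248 248 248
221 103 102 101 100 108 192 213 219 228 231 234 232 235 238 238 238 238 237 236 237 241 242 233 226 237 244 245 246 243 242 242 236 228 226 227 233 241 243 245 248
222 100 100 102 102 102 138 149 157 190 202 207 200 197 202 202 205 207 209 212 219 223 225 230 233 240 239 240 243 233 228 223 202 180 175 176 192 214 226 237 245
223  94  98 100 100  98 105 105 112 153 180 177 159 126 124 123 128 130 134 143 152 165 171 202 232 234 221 231 237 211 188 176 148 131 126 124 133 154 178 216 235
pos [0.5936 0.0446 0.2322] r 0.1816 ang 98.58 yaw 98.16 tilt 0.14 F tool [  0.54 -10.72   2.92] stretch 0.0249 w 0.0159
```

View pics/c9.png

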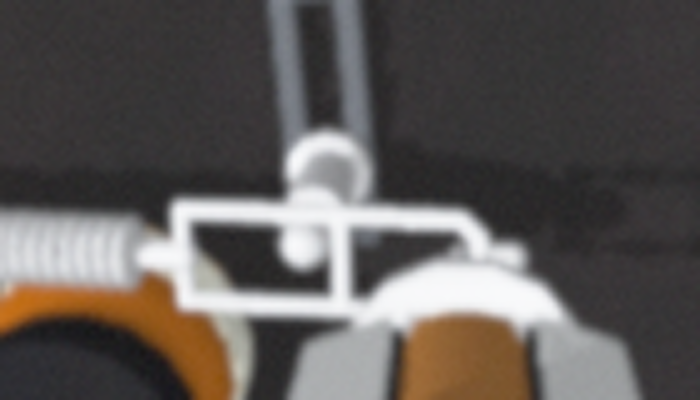

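Run:
```python
from h import *
c=load('w9');a=load('w3');s=get_state();M=R.from_quat(s['orientation']).as_matrix();T=s['position']
def loc(p): 
  d=M.T@(p-T); return (d*1000).round(1)
for z in (.148,.150,.152): p=onz(c,(290.3,208.3),z);print('head',z,p.round(4),'tool mm',loc(p), np.linalg.norm(p[:2]-[.6207,-.135]).round(4))
x,e=tri((c,(290.3,208.3)),(a,(390,135.6)));print('tri',x.round(4),e,loc(x))
for n,uv,z in [('cross in',(298.3,211.5),.1628),('side1',(290,202.5),.1617),('side2',(290,220.2),.1617),('base1',(266.5,202),.1594),('base2',(266.5,219.5),.1594),('root coil',(258,210.5),.159)]:
  p=onz(c,uv,z);print(n,p.round(4),loc(p))
```

```text
head 0.148 [0.6004 0.0175 0.148 ] tool mm [ -2.9 -27.6  84.3] 0.1538
head 0.15 [0.5997 0.0176 0.15  ] tool mm [ -2.3 -27.4  82.3] 0.1541
head 0.152 [0.599  0.0178 0.152 ] tool mm [ -1.6 -27.1  80.3] 0.1543
tri [0.5984 0.0176 0.1528] [np.float64(0.00036866957246121327), np.float64(0.0003686695724611984)] [ -1.  -27.2  79.4]
cross in [0.597  0.0254 0.1628] [ -0.7 -19.3  69.4]
side1 [0.5905 0.0176 0.1617] [  6.8 -26.1  70.6]
side2 [0.6062 0.0194 0.1617] [ -8.9 -26.6  70.6]
base1 [ 0.5937 -0.0022  0.1594] [  6.5 -46.1  72.9]
base2 [ 0.6094 -0.0008  0.1594] [ -9.2 -47.   72.9]
root coil [ 0.6024 -0.0088  0.159 ] [ -1.2 -53.9  73.3]
```

```bash
python3 -m jog '[[-1,[-0.08,0,0.2],[0,0,0]],[-1,[0,0,0.2],[0,0,0]],[-1,[0,0,0.2],[0,0,0]],[-1,[0,0,0.2],[0,0,0]],[-1,[0,0,0],[0,0,0]]]' 60
python3 rd.py
python3 -m jog '[[-1,[0,0,0.2],[0,0,0]],[-1,[0,0,0.2],[0,0,0]],[-1,[0,0,0],[0,0,0]],[-1,[0,0,0],[0,0,0]],[-1,[0,0,0],[0,0,0]]]' 60
python3 rd.py
python3 - <<'E'
from h import *
c=snap('wrist','w10');snap('side','s10')
g=cv2.cvtColor(c['image'],cv2.COLOR_RGB2GRAY)
for r in range(190,224): print(r,' '.join('%3d'%x for x in g[r,260:332:2]))
E
```

```text
t: 13.6
position: [0.5943, 0.0448, 0.2239]
orientation: [-0.071, 0.997, -0.001, -0.0]
wrist_force: [2.3, -10.8, -2.2]
gripper_width: 0.0157
pos [0.5943 0.0448 0.2239] r 0.1817 ang 98.36 yaw 98.16 tilt 0.14 F tool [ -0.7  -10.99   2.24] stretch 0.0242 w 0.0157
t: 14.02
position: [0.5944, 0.0448, 0.2203]
orientation: [-0.071, 0.997, -0.001, -0.0]
wrist_force: [1.4, -11.3, -2.4]
gripper_width: 0.0153
pos [0.5944 0.0448 0.2203] r 0.1817 ang 98.31 yaw 98.16 tilt 0.13 F tool [  0.23 -11.36   2.42] stretch 0.024 w 0.0153
190  49  53  53  52  54  53  53  54  52  52  53  51  74 124 177 224 236 234 226 200 138  97  54  42  43  44  49  53  56  53  52  52  49  49  53  51
191  54  54  51  54  53  52  52  53  55  49  53  52  72 138 219 241 239 232 232 221 163 102  54  41  43  40  43  50  50  50  52  54  53  54  55  53
192  51  54  50  54  50  53  54  54  52  53  54  55  71 163 238 239 224 210 214 216 179 116  58  42  42  41  43  48  49  49  52  51  48  53  51  52
193  52  52  52  52  52  51  53  56  53  52  54  51  72 195 245 227 192 173 173 189 184 132  62  43  40  41  43  45  43  44  49  49  47 
[... 3751 characters left out ...]
 171 169 159 145 141 142 139 129 129 204 237 145 114 178 238 246 247 247 247 247 247 247 245 245 248 248 248
220  95 141 221 241 233 231 228 225 224 224 223 218 209 207 205 203 199 196 226 240 196 176 219 244 246 246 246 246 246 245 244 235 236 242 244 245
221  89 110 194 238 240 238 237 236 234 236 236 234 233 234 236 235 236 234 240 244 232 220 236 244 244 246 245 242 240 235 231 213 212 224 229 236
222  89  95 154 219 228 224 225 224 215 219 221 222 222 228 237 236 235 236 237 238 236 231 240 237 240 245 242 226 218 200 193 167 161 172 182 211
223  93  90 114 166 200 197 191 186 160 157 162 164 165 180 204 199 199 199 202 205 218 233 232 220 229 244 234 186 164 146 138 126 122 121 134 162
```

```bash
python3 -m jog '[[-1,[0,0,0.2],[0,0,0]],[-1,[0,0,0.2],[0,0,0]],[-1,[0,0,0.2],[0,0,0]],[-1,[0,0,0],[0,0,0]],[-1,[0,0,0],[0,0,0]]]' 60
python3 rd.py
python3 -m jog '[[-1,[0,0,0.2],[0,0,0]],[-1,[0,0,0.15],[0,0,0]],[-1,[0,0,0],[0,0,0]],[-1,[0,0,0],[0,0,0]],[-1,[0,0,0],[0,0,0]]]' 60
python3 rd.py
python3 - <<'E'
from h import *
c=snap('wrist','w11');snap('side','s11')
g=cv2.cvtColor(c['image'],cv2.COLOR_RGB2GRAY)
for r in range(199,224): print(r,' '.join('%3d'%x for x in g[r,260:332:2]))
E
```

```text
t: 14.53
position: [0.5944, 0.0448, 0.2142]
orientation: [-0.071, 0.997, -0.001, -0.0]
wrist_force: [0.9, -10.2, -1.1]
gripper_width: 0.0161
pos [0.5944 0.0448 0.2142] r 0.1817 ang 98.32 yaw 98.16 tilt 0.12 F tool [  0.56 -10.25   1.08] stretch 0.0238 w 0.0161
t: 14.95
position: [0.5945, 0.0448, 0.2108]
orientation: [-0.071, 0.997, -0.001, -0.0]
wrist_force: [1.7, -10.9, -2.6]
gripper_width: 0.0158
pos [0.5945 0.0448 0.2108] r 0.1817 ang 98.3 yaw 98.16 tilt 0.12 F tool [ -0.12 -10.99   2.64] stretch 0.0237 w 0.0158
199  43  48  50  47  46  48  48  48  48  48  50  54 153 222 187 162 149 145 139 152 187 136  55  45  43  45  43  45  43  46  44  43  41  38  40  43
200  41  55  77  80  80  77  78  79  78  79  77  82 141 190 178 162 151 147 143 151 190 143  74  64  64  63  62  63  65  61  61  57  43  39  42  40
201  43  86 139 143 142 143 140 140 141 141 139 140 162 187 187 182 170 168 165 171 196 165 125 123 120 121 119 120 117 119 118 106  63  40  41  42
202  43 130 205 210 209 206 206 205 206 205 206 206 211 219 218 218 213 211 210 213 222 208 198 195 192 192 191 192 189 190 188 175 102
[... 2420 characters left out ...]
 103  98 113 213 239 230 198 146 112 203 233 137 107 177 240 246 247 247 248 247 247 248 248 247 248 248 248
220 185 196 240 222 191 179 174 175 175 175 164 165 205 229 224 199 178 172 224 236 180 164 219 243 246 246 246 246 246 245 244 245 244 242 244 247
221 185 190 240 237 230 228 228 226 226 226 220 217 222 229 227 221 224 224 238 241 222 211 235 243 245 243 241 242 241 236 232 232 227 225 229 241
222 181 185 234 238 237 236 235 234 235 235 230 227 227 229 230 232 236 237 240 240 235 230 239 238 239 240 229 226 219 201 196 194 178 175 188 220
223 161 179 221 224 225 224 218 208 208 209 206 204 200 202 210 219 222 221 223 224 228 232 232 220 229 235 215 183 164 146 142 135 125 121 134 169
```

```bash
python3 -m jog '[[-1,[0,-0.1,0],[0,0,0]],[-1,[0,-0.1,0],[0,0,0]],[-1,[0,-0.1,0],[0,0,0]],[-1,[0,-0.1,0],[0,0,0]],[-1,[0,0,0],[0,0,0]]]' 60
python3 rd.py
python3 -m jog '[[-1,[0,-0.1,0],[0,0,0]],[-1,[0,-0.1,0],[0,0,0]],[-1,[0,0,0],[0,0,0]],[-1,[0,0,0],[0,0,0]],[-1,[0,0,0],[0,0,0]]]' 60
python3 rd.py
```

```text
t: 15.47
position: [0.5949, 0.0419, 0.2109]
orientation: [-0.072, 0.997, -0.0, -0.0]
wrist_force: [0.7, -4.7, -1.6]
gripper_width: 0.0161
pos [0.5949 0.0419 0.2109] r 0.1788 ang 98.29 yaw 98.2 tilt 0.05 F tool [ 0.02 -4.73  1.58] stretch 0.0208 w 0.0161
t: 15.88
position: [0.5955, 0.0409, 0.211]
orientation: [-0.072, 0.997, 0.0, -0.0]
wrist_force: [0.3, 1.0, -0.9]
gripper_width: 0.0161
pos [0.5955 0.0409 0.211 ] r 0.1777 ang 98.17 yaw 98.24 tilt 0.02 F tool [-0.46  0.96  0.92] stretch 0.0197 w 0.0161
```

```bash
python3 -m jog '[[-1,[0,0,0.15],[0,0,0]],[-1,[0,-0.2,0],[0,0,0]],[-1,[0,-0.3,0],[0,0,0]],[-1,[0,-0.3,0],[0,0,0]],[-1,[0,-0.3,0],[0,0,0]]]' 60
python3 rd.py
python3 -m jog '[[-1,[0,0,0],[0,0,0]],[-1,[0,0,0],[0,0,0]],[-1,[0,0,0],[0,0,0]],[-1,[0,0,0],[0,0,0]],[-1,[0,0,0],[0,0,0]]]' 60
python3 rd.py
python3 - <<'E'
from h import *
c=snap('wrist','w12')
g=cv2.cvtColor(c['image'],cv2.COLOR_RGB2GRAY)
for r in range(195,222): print(r,' '.join('%3d'%x for x in g[r,280:356:2]))
s=get_state();M=R.from_quat(s['orientation']).as_matrix();T=s['position']
print('foot',proj(c,[T+M@np.array(l) for l in ((0,.0107,.0685),(0,0,.0685),(0,-.0025,.0685),(.0025,.0107,.0685))]).round(1).tolist())
u=np.array([np.cos(np.radians(98.35)),np.sin(np.radians(98.35))])
for d in (.159,.182): print(d,proj(c,[[*(np.array([.6207,-.135])+u*d),.1435]]).round(1))
E
```

```text
t: 16.3
position: [0.5971, 0.029, 0.2095]
orientation: [-0.072, 0.997, -0.0, 0.0]
wrist_force: [-0.1, -0.6, -1.9]
gripper_width: 0.0156
pos [0.5971 0.029  0.2095] r 0.1657 ang 98.18 yaw 98.21 tilt 0.0 F tool [ 0.19 -0.62  1.89] stretch 0.0077 w 0.0156
t: 16.72
position: [0.5971, 0.0296, 0.2095]
orientation: [-0.072, 0.997, 0.0, -0.0]
wrist_force: [-0.5, -0.3, -0.3]
gripper_width: 0.0159
pos [0.5971 0.0296 0.2095] r 0.1663 ang 98.16 yaw 98.23 tilt 0.0 F tool [ 0.56 -0.24  0.34] stretch 0.0083 w 0.0159
195  54  54  53  55  55  56  52  55  53  62 144 238 246 228 203 195 206 213 178 101  46  44  43  43  42  45  50  48  50  51  52  48  49  48  49  54  54  51
196  54  52  54  54  54  53  54  55  52  58 164 247 241 203 175 164 170 190 183 111  47  44  41  43  41  43  43  43  42  47  47  45  42  44  43  48  49  47
197  55  49  48  48  47  50  54  52  52  57 177 247 229 182 165 151 148 171 187 125  48  45  44  40  43  42  43  43  43  44  46  44  46  41  42  43  44  42
198  49  46  43  43  46  50  50  51  51  56 178 242 211 177 158 148 143 159 187 138  51  42  41  42  41  41  40  42  41  42  4
[... 3031 characters left out ...]
52  51  79 202 241 238 246 248 249 249 249 249 249 249 247 249 249 249 250 250 247 230 187 180  82  56  53  57  54  56
219 238 167 121 104 104 101 102 100  96  96 102 174 230 243 248 248 249 248 248 248 249 246 239 244 247 247 249 249 249 243 207 169  79  55  56  56  53  54
220 241 204 185 176 174 174 173 172 171 164 161 177 230 245 248 248 248 246 245 245 245 240 222 230 236 238 245 247 247 245 227 163  74  56  55  57  54  55
221 244 233 230 228 227 225 227 227 226 220 215 213 237 245 246 247 247 238 232 229 229 225 194 202 212 220 233 237 237 240 234 167  78  55  55  55  57  54
foot [[334.2, 211.1], [321.4, 211.1], [318.3, 211.1], [334.3, 208.2]]
0.159 [[312.5 211.5]]
0.182 [[340.4 211.4]]
```

```bash
python3 -m jog '[[-1,[0,0,-0.3],[0,0,0]],[-1,[0,0,-0.3],[0,0,0]],[-1,[0,0,-0.3],[0,0,0]],[-1,[0,0,-0.3],[0,0,0]],[-1,[0,0,0],[0,0,0]]]' 60
python3 rd.py
python3 -m jog '[[-1,[0,0,-1],[0,0,0]],[-1,[0,0,-2],[0,0,0]],[-1,[0,0,-3],[0,0,0]],[-1,[0,0,-3],[0,0,0]],[-1,[0,0,-1],[0,0,0]]]' 60
python3 rd.py
python3 - <<'E'
from h import *
c=snap('wrist','w13');snap('side','s13');snap('top','t13')
u=np.array([np.cos(np.radians(98.35)),np.sin(np.radians(98.35))])
for n in ('w13','s13'):
  k=load(n);g=cv2.cvtColor(k['image'],cv2.COLOR_RGB2GRAY)
  for d,z in ((.1545,.151),(.159,.143),(.182,.143),(.0,.143)): print(n,d,proj(k,[[*(np.array([.6207,-.135])+u*d),z]]).round(1))
  x,y=proj(k,[[*(np.array([.6207,-.135])+u*.16),.145]])[0].round().astype(int)
  print('cols',x-30,'rows',y-14);print('\n'.join(' '.join('%3d'%v for v in r) for r in g[y-14:y+16,x-30:x+36:2]))
E
```

```text
t: 17.18
position: [0.5974, 0.0295, 0.2223]
orientation: [-0.072, 0.997, 0.0, 0.001]
wrist_force: [0.2, 0.3, -1.0]
gripper_width: 0.016
pos [0.5974 0.0295 0.2223] r 0.1661 ang 98.05 yaw 98.22 tilt 0.06 F tool [-0.2   0.27  0.99] stretch 0.0086 w 0.016
t: 17.6
position: [0.5983, 0.0292, 0.3263]
orientation: [-0.071, 0.997, 0.0, 0.002]
wrist_force: [0.6, 0.4, -0.6]
gripper_width: 0.0154
pos [0.5983 0.0292 0.3263] r 0.1658 ang 97.77 yaw 98.2 tilt 0.28 F tool [-0.64  0.35  0.6 ] stretch 0.0438 w 0.0154
w13 0.1545 [[312.1 179. ]]
w13 0.159 [[316.1 177.5]]
w13 0.182 [[335.1 177.4]]
w13 0.0 [[185.6 178. ]]
cols 287 rows 164
 49  50  51  50  52  52  51  53  52  66 111 103  65  74  81 113  97  44  48  52  52  49  49  50  51  51  49  50  49  49  50  48  50
 49  52  50  51  50  49  52  51  52  62 110 114 115 132 114 117  98  45  47  50  50  52  49  51  49  51  51  49  49  49  50  47  48
 50  51  51  52  50  51  51  51  52  62 113 147 175 193 170 134  94  45  45  51  52  48  48  49  49  51  49  49  48  49  48  47  50
 49  48  52  50  49  49  50  51  51  61 121 187 219 220 206 160  97  45  45  49
[... 6863 characters left out ...]
  47  40  50  47  49  46  49  44  43  45
 35  32  36  32  40  43  47  48  40  41  32  39  35 109 149 147 176  89  65  63  64  65  71  77  42  46  41  41  42  45  51  51  40
 32  36  35  35  29  30  32  38  38  27  32  65  61 141 164 154 198 114 102 100  98  94  90 108  47  47  47  46  49  45  45  45  41
 35  35  34  34  34  33  35  35  36  35  35  81  84 132 165 166 152  82  78  79  83  78  73 107  51  44  48  48  45  42  46  47  41
 40  36  33  35  28  29  36  34  36  38  33  86  86 104 154 156 135  86  85  82  87  87  87 109  51  48  48  45  43  49  47  47  42
 30  33  38  37  31  37  34  27  40  34  36  80  89  86 121 125 101 104  96  94  89  89  83  89  54  48  45  44  45  45  49  43  44
```

```bash
python3 -m jog '[[-1,[0,0,0],[0,0,5.7]],[-1,[0.7,1.7,0],[0,0,0]],[-1,[1.37,3.48,0],[0,0,0]],[-1,[1.37,3.48,0],[0,0,0]],[-1,[1.37,3.48,0],[0,0,0]]]' 60
python3 -m jog '[[-1,[1.37,3.48,0],[0,0,0]],[-1,[1.37,3.48,0],[0,0,0]],[-1,[1.37,3.48,0],[0,0,0]],[-1,[1.37,3.48,0],[0,0,0]],[-1,[0.7,1.7,0],[0,0,0]]]' 60
python3 -m jog '[[-1,[0,0,3],[0,0,0]],[-1,[0,0,3],[0,0,0]],[-1,[0,0,3],[0,0,0]],[-1,[0,0,2],[0,0,0]],[-1,[0,0,0],[0,0,0]]]' 60
python3 -m jog '[[-1,[0,0,0],[0,0,0]],[-1,[0,0,0],[0,0,0]],[-1,[0,0,0],[0,0,0]],[-1,[0,0,0],[0,0,0]],[-1,[0,0,0],[0,0,0]]]' 60
python3 rd.py
```

```text
t: 18.17
position: [0.5423, 0.1495, 0.3201]
orientation: [-0.021, 1.0, -0.0, -0.001]
wrist_force: [-0.0, 0.7, -1.3]
gripper_width: 0.0155
t: 18.58
position: [0.472, 0.306, 0.3199]
orientation: [-0.024, 1.0, -0.0, -0.001]
wrist_force: [-0.1, 0.5, 0.2]
gripper_width: 0.0157
t: 19.0
position: [0.4726, 0.3003, 0.2063]
orientation: [-0.022, 1.0, -0.003, -0.003]
wrist_force: [0.5, -1.5, -0.9]
gripper_width: 0.0157
t: 19.42
position: [0.4754, 0.3022, 0.2124]
orientation: [-0.022, 1.0, 0.0, 0.001]
wrist_force: [-0.5, 1.2, -0.9]
gripper_width: 0.0158
pos [0.4754 0.3022 0.2124] r 0.4607 ang 108.38 yaw 92.51 tilt 0.08 F tool [0.43 1.19 0.86] stretch 0.3027 w 0.0158
```

```bash
python3 -m jog '[[-1,[-0.04,0.07,2.5],[0,0,0]],[-1,[0,0,2.5],[0,0,0]],[-1,[0,0,2],[0,0,0]],[-1,[0,0,0.5],[0,0,0]],[-1,[0,0,0],[0,0,0]]]' 60
python3 -m jog '[[-1,[0,0,0],[0,0,0]],[-1,[0,0,0.5],[0,0,0]],[-1,[0,0,0.5],[0,0,0]],[-1,[0,0,0.5],[0,0,0]],[-1,[0,0,0],[0,0,0]]]' 60
python3 rd.py
```

```text
t: 19.83
position: [0.475, 0.3023, 0.1358]
orientation: [-0.022, 1.0, -0.001, -0.001]
wrist_force: [-0.3, 0.8, -0.2]
gripper_width: 0.0158
t: 20.25
position: [0.4751, 0.3025, 0.1208]
orientation: [-0.022, 1.0, -0.0, -0.0]
wrist_force: [-0.3, -0.4, -1.0]
gripper_width: 0.0159
pos [0.4751 0.3025 0.1208] r 0.4611 ang 108.4 yaw 92.53 tilt 0.04 F tool [ 0.33 -0.36  0.96] stretch 0.3116 w 0.0159
```

```bash
python3 -m jog '[[-1,[0,0,0.8],[0,0,0]],[-1,[0,0,0.8],[0,0,0]],[-1,[0,0,0.8],[0,0,0]],[-1,[0,0,0.8],[0,0,0]],[-1,[0,0,0.4],[0,0,0]]]' 60
python3 -m jog '[[-1,[0,0,0.25],[0,0,0]],[-1,[0,0,0.1],[0,0,0]],[-1,[0,0,0],[0,0,0]],[-1,[0,0,0],[0,0,0]],[-1,[0,0,0],[0,0,0]]]' 60
python3 rd.py
```

```text
t: 20.67
position: [0.4749, 0.3023, 0.0839]
orientation: [-0.022, 1.0, -0.001, -0.001]
wrist_force: [-0.8, 0.9, -1.3]
gripper_width: 0.0161
t: 21.08
position: [0.4756, 0.3028, 0.0823]
orientation: [-0.022, 1.0, 0.0, 0.0]
wrist_force: [-0.2, 0.1, -0.8]
gripper_width: 0.0159
pos [0.4756 0.3028 0.0823] r 0.4612 ang 108.33 yaw 92.52 tilt 0.03 F tool [0.16 0.15 0.79] stretch 0.3204 w 0.0159
```

```bash
python3 -m jog '[[-1,[0,0,0.1],[0,0,0]],[-1,[0,0,0.1],[0,0,0]],[-1,[0,0,0],[0,0,0]],[-1,[0,0,0],[0,0,0]],[-1,[0,0,0],[0,0,0]]]' 20
python3 rd.py
python3 -m jog '[[-1,[0,0,0.04],[0,0,0]],[-0.3,[0,0,0],[0,0,0]],[0,[0,0,0],[0,0,0]],[0.1,[0,0,0],[0,0,0]],[0.1,[0,0,0],[0,0,0]]]' 20
python3 rd.py
```

```text
t: 21.5
position: [0.4754, 0.3027, 0.08]
orientation: [-0.022, 1.0, -0.0, -0.0]
wrist_force: [-0.9, 0.2, -0.8]
gripper_width: 0.0161
pos [0.4754 0.3027 0.08  ] r 0.4612 ang 108.36 yaw 92.52 tilt 0.0 F tool [0.92 0.25 0.82] stretch 0.321 w 0.0161
t: 21.92
position: [0.4755, 0.3027, 0.0796]
orientation: [-0.022, 1.0, 0.0, 0.0]
wrist_force: [0.7, -0.3, -0.3]
gripper_width: 0.0393
pos [0.4755 0.3027 0.0796] r 0.4612 ang 108.35 yaw 92.52 tilt 0.0 F tool [-0.66 -0.29  0.32] stretch 0.3211 w 0.0393
```

Released. Next I back off straight up and check numerically, since all 12 viewed pictures are used.

```bash
python3 -m jog '[[0.2,[0,0,0],[0,0,0]],[0.2,[0,0,-1],[0,0,0]],[0.2,[0,0,-3],[0,0,0]],[0.2,[0,0,-3],[0,0,0]],[0.2,[0,0,-4],[0,0,0]]]' 20
python3 -m jog '[[0.2,[-1.48,0.3,-4],[0,0,0]],[0.2,[1.48,-0.3,-2.5],[0,0,0]],[0.2,[1.46,-0.34,0],[0,0,2.6]],[0.2,[0,0,0],[0,0,0]],[0.2,[0,0,0],[0,0,0]]]' 20
python3 -m jog '[[0.2,[0,0,0],[0,0,0]],[0.2,[0,0,0],[0,0,0]],[0.2,[0,0,0],[0,0,0]],[0.2,[0,0,0],[0,0,0]],[0.2,[0,0,0],[0,0,0]]]' 20
python3 rd.py
python3 - <<'E'
from h import *
w=snap('wrist','w14');s=snap('side','s14');t=snap('top','t14')
def cen(c,box,lo,hi):
  h=cv2.cvtColor(c['image'],cv2.COLOR_RGB2HSV);m=cv2.inRange(h,np.array(lo),np.array(hi));z=np.zeros_like(m);x0,y0,x1,y1=box;z[y0:y1,x0:x1]=m[y0:y1,x0:x1]
  ys,xs=np.nonzero(z);return (xs.mean().round(1),ys.mean().round(1),len(xs),xs.min(),xs.max(),ys.min(),ys.max())
# brown handle: darker saturated orange
for n in ('side0','s14'): print(n,'handle',cen(load(n),(312,245,345,300),(3,110,40),(14,255,190)))
for n in ('top0','t14'): print(n,'handle',cen(load(n),(236,205,260,225),(3,110,40),(14,255,190)),'jarA',cen(load(n),(345,130,385,170),(3,110,40),(18,255,255)))
for n,b in (('side0',(255,140,290,190)),('s14',(255,140,290,190))): print(n,'jarA',cen(load(n),b,(3,110,40),(18,255,255)))
# white lid in top
for n in ('top0','t14'):
  g=cv2.cvtColor(load(n)['image'],cv2.COLOR_RGB2GRAY)[130:156,378:404]; ys,xs=np.nonzero(g>225);print(n,'jarB',xs.mean()+378,ys.mean()+130,len(xs))
u=np.array([np.cos(np.radians(98.35)),np.sin(np.radians(98.35))]);Rt=np.array([.6207,-.135])
g=cv2.cvtColor(t['image'],cv2.COLOR_RGB2GRAY)
for d in (.05,.12,.145,.159,.17,.182,.19):
  p=proj(t,[[*(Rt+u*d),.143]])[0];x,y=p.round().astype(int);print(d,p.round(1),g[y-5:y+6,x])
# end-wire colum check along the spring line
p0=proj(t,[[*(Rt+u*.182),.143]])[0].round().astype(int);print(g[p0[1],p0[0]-8:p0[0]+16])
E
```

```text
t: 22.33
position: [0.4746, 0.3019, 0.1901]
orientation: [-0.022, 1.0, -0.001, -0.001]
wrist_force: [1.0, 0.1, -0.7]
gripper_width: 0.0566
t: 22.75
position: [0.4603, 0.2985, 0.2544]
orientation: [0.0, 1.0, 0.0, 0.0]
wrist_force: [0.3, -1.3, -0.7]
gripper_width: 0.0562
t: 23.17
position: [0.4607, 0.2984, 0.2531]
orientation: [0.001, 1.0, -0.0, -0.0]
wrist_force: [0.3, 0.5, -0.4]
gripper_width: 0.0564
pos [0.4607 0.2984 0.2531] r 0.462 ang 110.26 yaw 89.92 tilt 0.05 F tool [-0.32  0.54  0.43] stretch 0.306 w 0.0564
side0 handle (np.float64(325.5), np.float64(270.2), 423, np.int64(319), np.int64(332), np.int64(253), np.int64(288))
s14 handle (np.float64(325.7), np.float64(270.3), 417, np.int64(319), np.int64(332), np.int64(253), np.int64(288))
top0 handle (np.float64(246.0), np.float64(215.6), 40, np.int64(241), np.int64(249), np.int64(211), np.int64(219)) jarA (np.float64(366.0), np.float64(154.0), 77, np.int64(359), np.int64(378), np.int64(143), np.int64(159))<stdin>:5: RuntimeWarning: Mean of empty slice.
  ret = ret.dtype.type(ret / rcount)
Traceback (most recent call last):
ValueError: zero-size array to reduction operation minimum which has no identity
```

Run:
```python
from h import *
def cen(c,box,lo,hi):
  h=cv2.cvtColor(c['image'],cv2.COLOR_RGB2HSV);m=cv2.inRange(h,np.array(lo),np.array(hi));x0,y0,x1,y1=box
  ys,xs=np.nonzero(m[y0:y1,x0:x1]);return (xs.mean()+x0,ys.mean()+y0,len(xs)) if len(xs) else None
for n in ('top0','t14'): print(n,'jarA',cen(load(n),(345,130,385,170),(3,110,40),(18,255,255)))
for n in ('side0','s14'): print(n,'jarA',cen(load(n),(255,140,283,190),(3,110,40),(18,255,255)))
for n in ('top0','t14'):
  g=cv2.cvtColor(load(n)['image'],cv2.COLOR_RGB2GRAY)[130:156,378:404]; ys,xs=np.nonzero(g>225);print(n,'jarB',xs.mean()+378,ys.mean()+130,len(xs))
t=load('t14');g=cv2.cvtColor(t['image'],cv2.COLOR_RGB2GRAY)
u=np.array([np.cos(np.radians(98.35)),np.sin(np.radians(98.35))]);Rt=np.array([.6207,-.135])
for d in (.154,.159,.182): print(d,proj(t,[[*(Rt+u*d),.143]])[0].round(1))
print('rows158 cols 335'); print('\n'.join(' '.join('%3d'%v for v in r) for r in g[158:178,335:372]))
s=load('s14');g=cv2.cvtColor(s['image'],cv2.COLOR_RGB2GRAY)
print('side rows 155-190 cols 278-298'); print('\n'.join(' '.join('%3d'%v for v in r) for r in g[155:184,278:298]))
for d in (.154,.159,.182): print(d,proj(s,[[*(Rt+u*d),.143]])[0].round(1))
```

```text
top0 jarA (np.float64(366.0), np.float64(154.0), 77)
t14 jarA (np.float64(365.97435897435895), np.float64(153.97435897435898), 78)
side0 jarA (np.float64(270.2162162162162), np.float64(169.04954954954954), 222)
s14 jarA (np.float64(270.3073394495413), np.float64(168.93577981651376), 218)
top0 jarB 393.14134275618375 140.95406360424028 283
t14 jarB 393.1448275862069 141.14137931034483 290
0.154 [354.2 165.4]
0.159 [352.3 165.7]
0.182 [343.5 167. ]
rows158 cols 335
 47  47  40  41  42  35  40  36  38  40  38  38  40  40  39  37  40  39  41  36  37  38  37  37  48 107 156 152 123  97  97  92  96 100 104 102 107
 50  53  49  50  46  42  44  40  41  40  44  43  39  40  41  40  37  39  37  37  37  36  37  39  36  63 124 148 158 138 128 109 131 114 119 127 130
 50  49  50  50  50  47  50  50  51  47  51  51  49  49  47  48  40  41  34  37  36  35  37  37  36  39  51  85 125 153 161 156 198 158 157 173 180
 50  47  50  48  48  49  50  51  49  46  50  48  48  47  48  48  46  54  56  70  57  71  87 123 148 148 145 137 156  79 116 126 154 163 139 130 141
 47  51  51  49  50  49  47  46  50  46 
[... 4038 characters left out ...]

184 182 171 130  63  47 128 149 152 147 140  89  51  40  46  44  43  41  42  41
183 178 141  83  43  50 129 155 155 147 139  87  55  43  48  48  39  38  42  41
151 135  93  45  32  52 130 152 153 146 138  90  47  42  42  45  43  47  46  41
 94  80  44  32  24  49 133 152 154 147 136  87  50  41  47  44  45  43  39  47
 52  43  33  37  26  48 134 151 150 149 135  90  48  43  42  44  42  41  43  42
 36  30  33  32  32  55 130 152 154 143 138 119  76  48  47  44  45  46  49  48
 29  33  40  34  44 108 141 154 151 144 141 175 141  86  68  68  65  61  58  67
 41  64  68  60  90 141 158 158 157 151 152 202 161 116 101  98 100 102  96  98
0.154 [287.1 170.1]
0.159 [287.  171.2]
0.182 [286.7 176.1]
```

Run:
```python
from h import *
s0=load('side0');s=load('s14')
def dump(c,x0,x1,y0,y1,f=3):
  g=cv2.cvtColor(c['image'],cv2.COLOR_RGB2GRAY);print('cols',x0,'rows',y0);print('\n'.join('%d: '%(y0+i)+' '.join('%3d'%v for v in r) for i,r in enumerate(g[y0:y1,x0:x1])))
for n,P in [('end',[.497,-.032,.130]),('cross',[.5136,-.0460,.132]),('base',[.5352,-.0641,.1336]),('root',[.6207,-.135,.143])]: print(n,proj(s0,[P]).round(1))
x,y=proj(s0,[[.497,-.032,.130]])[0].round().astype(int); dump(s0,x-24,x+10,y-22,y+10)
print('seated, spring region'); dump(s,280,298,136,158)
```

```text
end [[333.8 168.5]]
cross [[327.4 164.4]]
base [[319.2 159.7]]
root [[289. 141.]]
cols 310 rows 146
146:  63  68  60  51  39  49 116 156 166 174 172 172 176 172 175 171 172 171 170 173 172 176 170 175 172 176 176 173 180 175 178 178 176 176
147: 100  96  97  86  53  40  61  92 130 150 146 149 150 146 150 121 110 112 116 117 120 143 135 133 131 134 133 138 200 155 143 151 151 152
148:  58  59  61  61  46  43  39  47  67  79  79  73  82  80  79  62  64  57  58  57  62  71  75 122 115  77  65  88 182 135  88  79  79  77
149:  61  48  40  43  39  44  45  38  40  42  41  45  42  45  41  45  41  43  41  42  44  44  64 167 197 123  57  57 149 146  74  44  42  44
150: 130  97  62  47  34  43  40  47  41  41  43  46  41  42  44  40  42  48  42  44  42  45  51  91 108  71  43  60 148 220 118  50  42  43
151: 162 144 114  71  46  38  36  46  43  46  44  40  45  43  48  42  44  47  47  45  47  41  43  48  54  39  42  43 107 238 139  58  39  44
152: 166 154 142 130  99  63  36  46  43  40  47  42  49  44  48  47  42  45  42  43  42  43  48  42  41  47  42  44  67 162 134  67  43  46
153: 158 166 
[... 4545 characters left out ...]
 93  86
149:  49  44  48  66  65 108 163 187 193 183 174 114  58  40  62  67  64  57
150:  52  38  43  45  55 114 167 188 196 192 174 115  59  44  43  46  46  40
151:  76  45  46  44  49 123 167 190 193 184 170 113  57  40  42  46  48  45
152:  70  45  41  43  51 123 172 189 189 196 169 112  55  49  47  45  44  46
153:  52  46  45  39  57 142 181 191 186 192 170 119  86  56  45  45  47  48
154:  60  49  41  41  62 152 182 194 194 189 169 189 204 119  52  47  41  49
155:  65  54  37  45  69 154 181 193 187 182 169 209 224 146  67  42  47  46
156:  96  69  44  43  68 156 183 185 182 178 165 187 185 118  56  47  48  48
157:  88  62  47  44  68 153 189 189 183 178 156 153 119  74  49  44  46  44
```

Run:
```python
from h import *
u=np.array([np.cos(np.radians(98.35)),np.sin(np.radians(98.35))]);Rt=np.array([.6207,-.135])
for n in ('s10','s11','s13','s14'):
  c=load(n);g=cv2.cvtColor(c['image'],cv2.COLOR_RGB2GRAY)
  print(n);print('\n'.join('%d: '%(158+i)+' '.join('%3d'%v for v in r) for i,r in enumerate(g[158:180,279:297])))
for d,z in ((.182,.143),(.1857,.1438),(.1857,.1533)): print(d,z,proj(c,[[*(Rt+u*d),z]]).round(1))
```

```text
s10
158:  31  71  51  52  57  90 140 144 165 160 167 110  75  60  49  43  47  44
159:  30  80  63  41  50  89 147 164 210 173 161 100  50  35  43  40  45  43
160:  39  89  60  57 122 134 151 162 219 196 182 135  79  46  41  39  47  43
161:  70 116  76  85 220 171 150 155 177 173 180 196 133  62  34  45  42  44
162:  77 117  74  85 225 152 147 151 112  86 111 230 152  63  46  39  42  41
163:  82  98  58  85 223 148 143 152  84  36  81 221 143  57  45  46  42  47
164:  90  91  67  89 214 146 142 151 104  68  94 220 138  59  43  42  47  48
165:  91  94  71  92 212 171 153 153 182 169 164 227 137  54  42  43  48  42
166:  93  93  80  98 214 161 153 148 156 144 138 225 139  57  46  43  45  48
167:  87  87  87 114 173 122 141 154 135 104 102 225 135  54  45  43  50  46
168:  84  83 123 167 165 111 142 152 130  79 115 219 132  58  45  49  47  51
169:  80  89 137 146 182 163 163 163 168 150 209 206 109  53  49  52  49  45
170:  87 127 154 104 108 125 141 146 153 171 143 108  62  45  44  44  50  46
171: 127 158 162  96  59 127 148 152 153 160 100  51  42  42  46  46  45  49
172: 169 174 164 1
[... 5079 characters left out ...]
: 165 173 162 143 190 219 199 190 229 230 181 197 115  48  42  49  49  46
173: 181 175 164 112 129 178 185 186 189 189 169 128  65  44  48  46  36  42
174: 180 174 165 100  73 140 153 160 153 146 102  64  42  43  41  42  43  44
175: 178 176 161  96  57 128 152 150 147 138  89  53  48  47  37  42  47  44
176: 182 171 130  63  47 128 149 152 147 140  89  51  40  46  44  43  41  42
177: 178 141  83  43  50 129 155 155 147 139  87  55  43  48  48  39  38  42
178: 135  93  45  32  52 130 152 153 146 138  90  47  42  42  45  43  47  46
179:  80  44  32  24  49 133 152 154 147 136  87  50  41  47  44  45  43  39
0.182 0.143 [[286.7 176.1]]
0.1857 0.1438 [[286.6 176.6]]
0.1857 0.1533 [[286.6 172.8]]
```

The relative heights in the side view (puller foot against end wire) suggest the wire rode about 5 mm above the crook. The cross wire is then probably bearing on the head's edge and not the neck, so I'll re-hook and lower it.

```bash
python3 -m jog '[[0.2,[0,0,0],[0,0,-2.6]],[0.2,[-1.50,0.37,0],[0,0,0]],[0.2,[0,0,0],[0,0,0]],[0.2,[0,0,3],[0,0,0]],[0.2,[0,0,3],[0,0,0]]]' 20
python3 -m jog '[[0.2,[0,0,3],[0,0,0]],[0.2,[0,0,3],[0,0,0]],[0.2,[0,0,1],[0,0,0]],[0.2,[0,0,0],[0,0,0]],[0.2,[0,0,0],[0,0,0]]]' 20
python3 rd.py
```

```text
t: 23.73
position: [0.4762, 0.3035, 0.194]
orientation: [-0.022, 1.0, 0.001, 0.001]
wrist_force: [-0.1, 0.6, -0.7]
gripper_width: 0.0566
t: 24.15
position: [0.4756, 0.303, 0.1242]
orientation: [-0.022, 1.0, -0.0, -0.0]
wrist_force: [-0.4, 0.6, 0.3]
gripper_width: 0.056
pos [0.4756 0.303  0.1242] r 0.4614 ang 108.33 yaw 92.51 tilt 0.02 F tool [ 0.4   0.62 -0.26] stretch 0.3112 w 0.056
```

```bash
python3 -m jog '[[0.2,[0,0,2],[0,0,0]],[0.2,[0,0,1.5],[0,0,0]],[0.2,[0,0,0.95],[0,0,0]],[0.2,[0,0,0],[0,0,0]],[-1,[0,0,0],[0,0,0]]]' 20
python3 -m jog '[[-1,[0,0,0],[0,0,0]],[-1,[0,0,0],[0,0,0]],[-1,[0,0,0],[0,0,0]],[-1,[0,0,0],[0,0,0]],[-1,[0,0,0],[0,0,0]]]' 20
python3 -m jog '[[-1,[0,0,0],[0,0,0]],[-1,[0,0,0],[0,0,0]],[-1,[0,0,-1],[0,0,0]],[-1,[0,0,-3],[0,0,0]],[-1,[0,0,-4],[0,0,0]]]' 60
python3 rd.py
python3 -m jog '[[-1,[0,0,-4],[0,0,0]],[-1,[0,0,-4],[0,0,0]],[-1,[0,0,-4],[0,0,0]],[-1,[0,0,-4],[0,0,0]],[-1,[-0.7,-1.7,0],[0,0,0]]]' 60
python3 -m jog '[[-1,[-1.37,-3.48,0],[0,0,0]],[-1,[-1.37,-3.48,0],[0,0,0]],[-1,[-1.37,-3.48,0],[0,0,0]],[-1,[-1.37,-3.48,0],[0,0,0]],[-1,[-1.37,-3.48,0],[0,0,0]]]' 60
python3 -m jog '[[-1,[-1.37,-3.48,0],[0,0,0]],[-1,[-1.37,-3.48,0],[0,0,0]],[-1,[-0.7,-1.7,0],[0,0,0]],[-1,[0,0,0],[0,0,-5.7]],[-1,[0,0,0],[0,0,0]]]' 60
python3 -m jog '[[-1,[0,0,0],[0,0,0]],[-1,[0,0,0],[0,0,0]],[-1,[0,0,0],[0,0,0]],[-1,[0,0,0],[0,0,0]],[-1,[0,0,0],[0,0,0]]]' 60
python3 rd.py
```

```text
t: 24.57
position: [0.4759, 0.3032, 0.0801]
orientation: [-0.022, 1.0, 0.0, 0.0]
wrist_force: [0.6, 0.3, -0.4]
gripper_width: 0.0526
t: 24.98
position: [0.4756, 0.303, 0.0794]
orientation: [-0.022, 1.0, 0.0, 0.0]
wrist_force: [0.2, 0.2, 0.5]
gripper_width: 0.0198
t: 25.4
position: [0.474, 0.3017, 0.1582]
orientation: [-0.022, 1.0, -0.002, -0.002]
wrist_force: [-0.1, 1.0, -0.3]
gripper_width: 0.0155
pos [0.474  0.3017 0.1582] r 0.4607 ang 108.57 yaw 92.52 tilt 0.3 F tool [0.06 1.05 0.26] stretch 0.3056 w 0.0155
t: 25.82
position: [0.4839, 0.29, 0.3274]
orientation: [-0.024, 1.0, 0.004, 0.004]
wrist_force: [-0.6, 0.8, -1.2]
gripper_width: 0.0158
t: 26.23
position: [0.5595, 0.1135, 0.3199]
orientation: [-0.022, 1.0, 0.0, 0.0]
wrist_force: [0.7, 0.0, -0.6]
gripper_width: 0.0156
t: 26.65
position: [0.5975, 0.0288, 0.3195]
orientation: [-0.073, 0.997, -0.0, -0.0]
wrist_force: [-0.4, 0.8, -1.1]
gripper_width: 0.0156
t: 27.07
position: [0.5973, 0.031, 0.3191]
orientation: [-0.072, 0.997, 0.0, -0.0]
wrist_force: [-0.3, -0.5, 0.4]
gripper_width: 0.0159
pos [0.5973 0.031  0.3191] r 0.1676 ang 98.01 yaw 98.22 tilt 0.0 F tool [ 0.39 -0.46 -0.38] stretch 0.0414 w 0.0159
```

```bash
python3 -m jog '[[-1,[0,-0.14,2],[0,0,0]],[-1,[0,0,3],[0,0,0]],[-1,[0,0,2],[0,0,0]],[-1,[0,0,1],[0,0,0]],[-1,[0,0,0],[0,0,0]]]' 60
python3 -m jog '[[-1,[0,0,0],[0,0,0]],[-1,[0,0,0.3],[0,0,0]],[-1,[0,0,0.3],[0,0,0]],[-1,[0,0,0.3],[0,0,0]],[-1,[0,0,0],[0,0,0]]]' 60
python3 rd.py
python3 -m jog '[[-1,[0,0,0.5],[0,0,0]],[-1,[0,0,0.5],[0,0,0]],[-1,[0,0,0.5],[0,0,0]],[-1,[0,0,0.5],[0,0,0]],[-1,[0,0,0],[0,0,0]]]' 60
python3 rd.py
python3 - <<'E'
from h import *
s=snap('side','s15');w=snap('wrist','w15')
g=cv2.cvtColor(s['image'],cv2.COLOR_RGB2GRAY)
st_=get_state();M=R.from_quat(st_['orientation']).as_matrix();T=st_['position']
print(proj(s,[T+M@np.array(l) for l in ((0,.0107,.0685),(0,.0107,.0735),(0,0,.025),(.017,0,.023))]).round(1).tolist())
print('\n'.join('%d: '%(150+i)+' '.join('%3d'%v for v in r) for i,r in enumerate(g[150:182,279:297])))
E
```

```text
t: 27.48
position: [0.5967, 0.0292, 0.2372]
orientation: [-0.072, 0.997, -0.0, -0.002]
wrist_force: [-0.5, 0.8, -0.5]
gripper_width: 0.0155
t: 27.9
position: [0.5976, 0.0291, 0.23]
orientation: [-0.072, 0.997, 0.0, 0.0]
wrist_force: [-1.5, 1.1, -0.8]
gripper_width: 0.0154
pos [0.5976 0.0291 0.23  ] r 0.1657 ang 98.01 yaw 98.22 tilt 0.0 F tool [1.28 1.33 0.85] stretch 0.0088 w 0.0154
t: 28.32
position: [0.5971, 0.029, 0.2088]
orientation: [-0.072, 0.997, -0.0, -0.001]
wrist_force: [0.6, -0.8, -0.9]
gripper_width: 0.0156
pos [0.5971 0.029  0.2088] r 0.1657 ang 98.18 yaw 98.22 tilt 0.09 F tool [-0.46 -0.85  0.87] stretch 0.0077 w 0.0156
[[286.3, 175.6], [286.4, 177.5], [286.3, 155.8], [294.0, 155.1]]
150: 107  85 124 161 172 173 173 173 171 174 170 128  85  52  40  40  45  45
151: 125  99 122 164 171 167 174 172 172 174 169 135 108  71  47  45  44  48
152: 152 152 135 153 162 159 162 168 171 168 166 140 172 149  83  51  43  48
153: 206 167 127 127 134 131 132 133 137 136 134 138 211 226 149  74  46  46
154: 216 175 133 130 127 127 128 127 123 128 125 143 222 233 154  77  42  52
155: 210
[... 1370 characters left out ...]
 47  43
173: 179 176 163 111 131 173 176 182 188 192 166 127  69  43  49  41  46  49
174: 179 176 165  98  67 140 164 156 146 144 105  65  44  42  45  44  43  43
175: 179 174 163  98  51 134 177 178 149 135  85  49  41  45  49  44  41  41
176: 182 174 130  69  49 130 155 162 148 138  91  49  43  43  46  44  43  43
177: 179 143  85  41  44 132 154 152 149 138  92  53  44  46  39  42  44  47
178: 130  92  51  33  52 130 154 155 149 139  88  51  43  45  43  48  40  43
179:  76  48  39  31  49 134 155 153 149 138  86  53  39  46  49  45  43  46
180:  41  37  35  32  54 129 153 153 149 134  88  49  48  43  40  46  49  44
181:  31  31  31  23  52 134 152 154 142 137 115  74  43  48  43  44  49  38
```

```bash
python3 -m jog '[[-1,[0,0.4,0],[0,0,0]],[-1,[0,0.4,0],[0,0,0]],[-1,[0,0.3,0],[0,0,0]],[-1,[0,0.15,0],[0,0,0]],[-1,[0,0,0],[0,0,0]]]' 60
python3 rd.py
python3 -m jog '[[-1,[0,0.15,0],[0,0,0]],[-1,[0,0.15,0],[0,0,0]],[-1,[0,0.1,0],[0,0,0]],[-1,[0,0,0],[0,0,0]],[-1,[0,0,0],[0,0,0]]]' 60
python3 rd.py
```

```text
t: 28.83
position: [0.596, 0.0415, 0.2102]
orientation: [-0.072, 0.997, -0.0, 0.0]
wrist_force: [-0.1, -1.6, -0.7]
gripper_width: 0.0159
pos [0.596  0.0415 0.2102] r 0.1783 ang 97.98 yaw 98.24 tilt 0.03 F tool [ 0.28 -1.55  0.65] stretch 0.0203 w 0.0159
t: 29.25
position: [0.5954, 0.0432, 0.21]
orientation: [-0.071, 0.997, -0.001, 0.0]
wrist_force: [1.0, -11.4, -1.2]
gripper_width: 0.016
pos [0.5954 0.0432 0.21  ] r 0.18 ang 98.07 yaw 98.13 tilt 0.13 F tool [  0.63 -11.41   1.23] stretch 0.022 w 0.016
```

```bash
python3 -m jog '[[-1,[0.05,0.04,0],[0,0,0]],[-1,[0,0,0],[0,0,0]],[-1,[0,0,0],[0,0,0]],[-1,[0,0,0],[0,0,0]],[-1,[0,0,0],[0,0,0]]]' 60
python3 rd.py
python3 -m jog '[[-1,[0,0,0.1],[0,0,0]],[-1,[0,0,0.1],[0,0,0]],[-1,[0,0,0.1],[0,0,0]],[-1,[0,0,0],[0,0,0]],[-1,[0,0,0],[0,0,0]]]' 60
python3 rd.py
python3 -m jog '[[-1,[0,0,0.1],[0,0,0]],[-1,[0,0,0.1],[0,0,0]],[-1,[0,0,0],[0,0,0]],[-1,[0,0,0],[0,0,0]],[-1,[0,0,0],[0,0,0]]]' 60
python3 rd.py
python3 - <<'E'
from h import *
s=snap('side','s16');w=snap('wrist','w16')
g=cv2.cvtColor(s['image'],cv2.COLOR_RGB2GRAY)
st_=get_state();M=R.from_quat(st_['orientation']).as_matrix();T=st_['position']
print(proj(s,[T+M@np.array(l) for l in ((0,.0107,.0685),(0,.0107,.0735))]).round(1).tolist())
print('\n'.join('%d: '%(160+i)+' '.join('%3d'%v for v in r) for i,r in enumerate(g[160:182,279:297])))
g=cv2.cvtColor(w['image'],cv2.COLOR_RGB2GRAY)
for r in range(199,224,2): print(r,' '.join('%3d'%x for x in g[r,260:332:2]))
E
```

```text
t: 29.67
position: [0.5949, 0.0435, 0.21]
orientation: [-0.071, 0.997, -0.001, -0.0]
wrist_force: [1.2, -10.4, -2.3]
gripper_width: 0.0155
pos [0.5949 0.0435 0.21  ] r 0.1803 ang 98.24 yaw 98.12 tilt 0.13 F tool [  0.23 -10.42   2.3 ] stretch 0.0223 w 0.0155
t: 30.08
position: [0.5948, 0.0434, 0.207]
orientation: [-0.071, 0.997, -0.001, -0.0]
wrist_force: [2.1, -9.9, -1.6]
gripper_width: 0.0163
pos [0.5948 0.0434 0.207 ] r 0.1803 ang 98.25 yaw 98.12 tilt 0.14 F tool [ -0.68 -10.07   1.65] stretch 0.0223 w 0.0163
t: 30.5
position: [0.5949, 0.0435, 0.205]
orientation: [-0.071, 0.997, -0.001, 0.0]
wrist_force: [1.3, -9.5, -0.8]
gripper_width: 0.0157
pos [0.5949 0.0435 0.205 ] r 0.1804 ang 98.23 yaw 98.13 tilt 0.13 F tool [ 0.1  -9.53  0.87] stretch 0.0224 w 0.0157
[[286.4, 180.7], [286.4, 182.6]]
160: 157 158 155 151 155 152 155 156 150 160 166 212 221 181 107  50  47  48
161: 136 160 168 163 163 164 166 163 162 162 167 200 172 117  66  43  44  46
162:  98 133 153 155 155 157 166 160 159 152 150 137 108  63  49  44  43  45
163:  87  97  94  91 102 119 146 150 184 169 159 115  69  50  39
[... 2622 characters left out ...]
  48  48  73 188 225 220 195 167 168 184 190 134 120 111  94 146 191 227 239 244 246 246 246 246 246 245 240
217 181 208 239 151  50  43  46  45  41  43  45  87 221 244 238 220 187 159 172 193 112  77 100 183 234 244 246 248 248 248 248 248 248 248 248 248
219 180 216 241 180 118 115 118 117 116 113 111 130 229 249 244 229 196 152 161 205 146 116 177 239 247 247 248 248 248 248 248 247 246 248 249 249
221 176 206 241 235 232 233 233 232 231 228 224 225 236 243 240 223 197 194 202 233 234 218 235 244 245 247 244 241 242 241 238 221 212 226 232 236
223 178 186 217 222 226 224 208 201 201 199 194 193 191 187 179 160 159 184 185 197 218 231 232 220 229 244 234 190 172 157 154 136 125 127 141 169
```

```bash
python3 -m jog '[[-1,[0,-0.1,0],[0,0,0]],[-1,[0,-0.1,0],[0,0,0]],[-1,[0,-0.05,0],[0,0,0]],[-1,[0,0,0],[0,0,0]],[-1,[0,0,0],[0,0,0]]]' 60
python3 rd.py
python3 -m jog '[[-1,[0,-0.1,0],[0,0,0]],[-1,[0,-0.1,0],[0,0,0]],[-1,[0,-0.05,0],[0,0,0]],[-1,[0,0,0],[0,0,0]],[-1,[0,0,0],[0,0,0]]]' 60
python3 rd.py
```

```text
t: 31.02
position: [0.5952, 0.0413, 0.2051]
orientation: [-0.071, 0.997, -0.001, 0.0]
wrist_force: [0.7, -9.8, 0.0]
gripper_width: 0.0158
pos [0.5952 0.0413 0.2051] r 0.1782 ang 98.22 yaw 98.13 tilt 0.11 F tool [ 0.72 -9.8  -0.02] stretch 0.0202 w 0.0158
t: 31.43
position: [0.5954, 0.0405, 0.205]
orientation: [-0.072, 0.997, -0.0, -0.0]
wrist_force: [0.4, -4.9, -1.6]
gripper_width: 0.0157
pos [0.5954 0.0405 0.205 ] r 0.1773 ang 98.21 yaw 98.21 tilt 0.02 F tool [ 0.28 -4.91  1.57] stretch 0.0193 w 0.0157
```

```bash
python3 -m jog '[[-1,[0,-0.15,0],[0,0,0]],[-1,[0,-0.2,0],[0,0,0]],[-1,[0,-0.3,0],[0,0,0]],[-1,[0,-0.3,0],[0,0,0]],[-1,[0,-0.1,0],[0,0,0]]]' 60
python3 -m jog '[[-1,[0.02,0,0],[0,0,0]],[-1,[0,0,0],[0,0,0]],[-1,[0,0,0],[0,0,0]],[-1,[0,0,0],[0,0,0]],[-1,[0,0,0],[0,0,0]]]' 60
python3 rd.py
python3 - <<'E'
from h import *
c=snap('wrist','w17');snap('side','s17');g=cv2.cvtColor(c['image'],cv2.COLOR_RGB2GRAY)
for r in range(197,222): print(r,' '.join('%3d'%x for x in g[r,280:356:2]))
s=get_state();M=R.from_quat(s['orientation']).as_matrix();T=s['position']
print('foot',proj(c,[T+M@np.array(l) for l in ((0,.0107,.0685),(0,-.0025,.0685),(.0025,.0107,.0685))]).round(1).tolist())
E
```

```text
t: 31.85
position: [0.597, 0.0299, 0.2051]
orientation: [-0.072, 0.997, 0.0, 0.0]
wrist_force: [-0.1, -0.4, -1.4]
gripper_width: 0.0156
t: 32.27
position: [0.5968, 0.0304, 0.2051]
orientation: [-0.072, 0.997, 0.0, -0.0]
wrist_force: [0.6, 0.1, -1.0]
gripper_width: 0.0157
pos [0.5968 0.0304 0.2051] r 0.1672 ang 98.23 yaw 98.23 tilt 0.0 F tool [-0.62 -0.03  0.97] stretch 0.0092 w 0.0157
197  52  52  54  53  55  52  51  54  53 106 224 247 230 199 180 182 193 190 144  65  42  39  41  42  45  45  42  42  40  43  43  43  43  44  41  43  41  46
198  50  50  54  54  51  47  48  51  50 116 237 244 208 174 158 155 168 188 157  73  45  45  44  44  44  43  44  43  44  40  40  41  41  38  39  41  42  48
199  56  57  58  62  60  56  59  59  60 118 238 231 187 163 154 147 154 185 167  87  62  60  59  61  64  62  64  62  52  40  43  44  41  42  41  38  43  50
200 103 107 104 105 107 106 107 108 111 142 228 220 185 168 164 163 164 189 182 126 112 114 116 118 119 120 119 115  86  50  42  43  43  41  41  41  43  46
201 177 178 178 177 179 180 180 182 182 194 228 226 212 206 205 206 204 216 215 193 187 
[... 2541 characters left out ...]
55  54  54  56  55  53
218  87  65  63  64  63  64  64  62  60  80 195 247 242 236 246 248 248 249 249 249 249 249 249 249 250 249 250 249 246 230 155  67  55  55  55  53  53  55
219 135 120 118 120 119 120 118 114 112 121 202 246 240 242 248 249 248 248 249 249 249 249 248 247 249 249 249 250 249 243 187  85  56  56  55  55  55  54
220 199 194 191 192 193 194 190 185 180 185 220 243 239 246 247 247 246 245 247 248 248 247 240 240 246 246 247 248 249 247 222 115  59  54  53  58  56  55
221 236 235 235 235 233 234 235 231 226 227 233 237 240 245 245 244 236 235 241 242 243 241 223 220 231 236 238 244 246 245 235 151  74  56  53  56  53  53
foot [[334.2, 211.0], [318.3, 211.1], [334.2, 208.2]]
```

```bash
python3 -m jog '[[-1,[0,-0.17,0],[0,0,0]],[-1,[0,0,0],[0,0,0]],[-1,[0,0,-0.3],[0,0,0]],[-1,[0,0,-0.3],[0,0,0]],[-1,[0,0,-0.3],[0,0,0]]]' 60
python3 rd.py
python3 -m jog '[[-1,[0,0,-0.3],[0,0,0]],[-1,[0,0,-0.4],[0,0,0]],[-1,[0,0,-0.5],[0,0,0]],[-1,[0,0,0],[0,0,0]],[-1,[0,0,0],[0,0,0]]]' 60
python3 rd.py
python3 -m jog '[[-1,[0,0,-1],[0,0,0]],[-1,[0,0,-2],[0,0,0]],[-1,[0,0,-3],[0,0,0]],[-1,[0,0,-3],[0,0,0]],[-1,[0,0,-1],[0,0,0]]]' 60
python3 - <<'E'
from h import *
c=snap('side','s18');snap('wrist','w18');g=cv2.cvtColor(c['image'],cv2.COLOR_RGB2GRAY)
print('\n'.join('%d: '%(158+i)+' '.join('%3d'%v for v in r) for i,r in enumerate(g[158:180,279:297])))
E
```

```text
t: 32.78
position: [0.5971, 0.0286, 0.2145]
orientation: [-0.072, 0.997, -0.0, 0.0]
wrist_force: [-0.4, 0.5, -0.9]
gripper_width: 0.0154
pos [0.5971 0.0286 0.2145] r 0.1653 ang 98.22 yaw 98.21 tilt 0.0 F tool [0.37 0.54 0.87] stretch 0.0073 w 0.0154
t: 33.2
position: [0.5972, 0.0287, 0.2265]
orientation: [-0.072, 0.997, 0.0, 0.0]
wrist_force: [-0.0, -0.6, -0.1]
gripper_width: 0.0158
pos [0.5972 0.0287 0.2265] r 0.1654 ang 98.17 yaw 98.23 tilt 0.04 F tool [ 0.1  -0.61  0.08] stretch 0.0082 w 0.0158
t: 33.62
position: [0.5982, 0.0284, 0.3308]
orientation: [-0.071, 0.997, 0.0, 0.002]
wrist_force: [1.2, -0.8, -0.6]
gripper_width: 0.016
158:  24  63  54  43  43  62 151 178 189 189 182 165 106  64  48  43  43  44
159:  33  75  57  39  44  59 153 182 191 187 182 141  74  46  38  46  42  48
160:  38  84  63  46  42  53 133 181 190 182 182 134  65  44  44  43  45  46
161:  64 115  78  46  36  55 144 168 165 165 167 115  67  40  34  46  44  45
162:  82 119  78  47  35  53 144 158 165 160 156 111  56  37  40  51  38  41
163:  87  97  66  41  37  78 152 161 212 191 162 111  68  46  46  46  48  4
[... 533 characters left out ...]
 51  48
171: 121 147 154 116 228 208 177 163 168 197 136 160 123  65  46  48  48  43
172: 159 161 158 113 219 197 162 163 183 177 108 161 126  66  42  53  48  47
173: 161 170 161 116 217 179 155 156 156 144 117 218 154  70  45  43  52  48
174: 172 173 162 109 173 191 188 187 182 178 161 185 114  56  40  43  46  41
175: 178 175 158  94  93 147 160 162 160 156 140 118  69  48  48  46  43  42
176: 177 174 134  67  51 130 151 152 151 139  97  60  47  37  46  46  44  48
177: 179 143  86  44  47 134 152 154 148 136  84  48  42  43  46  41  43  43
178: 135  91  48  28  46 133 151 154 150 138  93  46  46  50  39  48  47  43
179:  75  45  31  34  49 134 156 154 146 137  86  53  43  45  42  46  49  48
```

The side view now puts the cross wire within a fraction of a pixel of the neck height. Next the puller goes back.

```bash
python3 -m jog '[[-1,[0,0,0],[0,0,5.7]],[-1,[0.7,1.7,0],[0,0,0]],[-1,[1.37,3.48,0],[0,0,0]],[-1,[1.37,3.48,0],[0,0,0]],[-1,[1.37,3.48,0],[0,0,0]]]' 60
python3 -m jog '[[-1,[1.37,3.48,0],[0,0,0]],[-1,[1.37,3.48,0],[0,0,0]],[-1,[1.37,3.48,0],[0,0,0]],[-1,[1.37,3.48,0],[0,0,0]],[-1,[0.7,1.7,0],[0,0,0]]]' 60
python3 -m jog '[[-1,[0,0,3],[0,0,0]],[-1,[0,0,3],[0,0,0]],[-1,[0,0,3],[0,0,0]],[-1,[0,0,2],[0,0,0]],[-1,[0,0,0],[0,0,0]]]' 60
python3 -m jog '[[-1,[0,0,0],[0,0,0]],[-1,[0,0,0],[0,0,0]],[-1,[0,0,0],[0,0,0]],[-1,[0,0,0],[0,0,0]],[-1,[0,0,0],[0,0,0]]]' 60
python3 rd.py
```

```text
t: 34.13
position: [0.5423, 0.1487, 0.3249]
orientation: [-0.022, 1.0, -0.0, -0.001]
wrist_force: [0.4, 0.5, -0.7]
gripper_width: 0.0157
t: 34.55
position: [0.472, 0.3052, 0.3248]
orientation: [-0.024, 1.0, -0.0, -0.001]
wrist_force: [-0.5, 1.3, -0.8]
gripper_width: 0.0157
t: 34.97
position: [0.4727, 0.2995, 0.2112]
orientation: [-0.022, 1.0, -0.002, -0.003]
wrist_force: [-0.6, -0.2, -0.7]
gripper_width: 0.0159
t: 35.38
position: [0.4754, 0.3014, 0.217]
orientation: [-0.022, 1.0, 0.001, 0.001]
wrist_force: [-1.1, 0.8, -0.9]
gripper_width: 0.0157
pos [0.4754 0.3014 0.217 ] r 0.4599 ang 108.42 yaw 92.52 tilt 0.09 F tool [1.02 0.8  0.87] stretch 0.302 w 0.0157
```

```bash
python3 -m jog '[[-1,[-0.02,0.15,2.5],[0,0,0]],[-1,[0,0,2.5],[0,0,0]],[-1,[0,0,2.5],[0,0,0]],[-1,[0,0,0.5],[0,0,0]],[-1,[0,0,0],[0,0,0]]]' 60
python3 -m jog '[[-1,[0,0,0],[0,0,0]],[-1,[0,0,0.5],[0,0,0]],[-1,[0,0,0.5],[0,0,0]],[-1,[0,0,0.5],[0,0,0]],[-1,[0,0,0],[0,0,0]]]' 60
python3 rd.py
python3 -m jog '[[-1,[0,0,0.8],[0,0,0]],[-1,[0,0,0.8],[0,0,0]],[-1,[0,0,0.8],[0,0,0]],[-1,[0,0,0.8],[0,0,0]],[-1,[0,0,0.4],[0,0,0]]]' 60
python3 -m jog '[[-1,[0,0,0],[0,0,0]],[-1,[0,0,0],[0,0,0]],[-1,[0,0,0],[0,0,0]],[-1,[0,0,0],[0,0,0]],[-1,[0,0,0],[0,0,0]]]' 60
python3 rd.py
```

```text
t: 35.8
position: [0.4746, 0.3022, 0.1352]
orientation: [-0.022, 1.0, -0.001, -0.001]
wrist_force: [0.0, 0.2, -0.5]
gripper_width: 0.0153
t: 36.22
position: [0.4748, 0.3024, 0.1204]
orientation: [-0.022, 1.0, -0.0, -0.0]
wrist_force: [-0.6, 1.0, -1.7]
gripper_width: 0.0155
pos [0.4748 0.3024 0.1204] r 0.4611 ang 108.44 yaw 92.52 tilt 0.04 F tool [0.54 1.02 1.7 ] stretch 0.3117 w 0.0155
t: 36.63
position: [0.4746, 0.3022, 0.0835]
orientation: [-0.022, 1.0, -0.001, -0.001]
wrist_force: [0.4, -0.8, -0.9]
gripper_width: 0.0157
t: 37.05
position: [0.4753, 0.3027, 0.0854]
orientation: [-0.022, 1.0, 0.0, 0.0]
wrist_force: [0.3, -0.3, -0.9]
gripper_width: 0.0155
pos [0.4753 0.3027 0.0854] r 0.4613 ang 108.37 yaw 92.52 tilt 0.03 F tool [-0.26 -0.36  0.88] stretch 0.3196 w 0.0155
```

```bash
python3 -m jog '[[-1,[0,0,0.25],[0,0,0]],[-1,[0,0,0.2],[0,0,0]],[-1,[0,0,0.1],[0,0,0]],[-1,[0,0,0],[0,0,0]],[-1,[0,0,0],[0,0,0]]]' 20
python3 rd.py
python3 -m jog '[[-1,[0,0,0.03],[0,0,0]],[-0.3,[0,0,0],[0,0,0]],[0,[0,0,0],[0,0,0]],[0.1,[0,0,0],[0,0,0]],[0.2,[0,0,0],[0,0,0]]]' 20
python3 rd.py
python3 -m jog '[[0.2,[0,0,0],[0,0,0]],[0.2,[0,0,-1],[0,0,0]],[0.2,[0,0,-3],[0,0,0]],[0.2,[0,0,-3],[0,0,0]],[0.2,[0,0,-4],[0,0,0]]]' 20
python3 -m jog '[[0.2,[0,0,-4],[0,0,0]],[0.2,[0,0,-3],[0,0,0]],[0.2,[0,0,0],[0,0,0]],[0.2,[0,0,0],[0,0,0]],[0.2,[0,0,0],[0,0,0]]]' 20
for i in 1 2; do python3 -m jog '[[0.2,[0,0,0],[0,0,0]],[0.2,[0,0,0],[0,0,0]],[0.2,[0,0,0],[0,0,0]],[0.2,[0,0,0],[0,0,0]],[0.2,[0,0,0],[0,0,0]]]' 20 >/dev/null; done
python3 - <<'E'
from h import *
s=snap('side','s19');t=snap('top','t19')
def cen(c,box,lo,hi):
  h=cv2.cvtColor(c['image'],cv2.COLOR_RGB2HSV);m=cv2.inRange(h,np.array(lo),np.array(hi));x0,y0,x1,y1=box
  ys,xs=np.nonzero(m[y0:y1,x0:x1]);return (xs.mean()+x0,ys.mean()+y0,len(xs)) if len(xs) else None
for n in ('side0','s19'): print(n,'handle',cen(load(n),(312,245,345,300),(3,110,40),(14,255,190)),'jarA',cen(load(n),(255,140,283,190),(3,110,40),(18,255,255)))
for n in ('top0','t19'):
  g=cv2.cvtColor(load(n)['image'],cv2.COLOR_RGB2GRAY)[130:156,378:404]; ys,xs=np.nonzero(g>225);print(n,'jarA',cen(load(n),(345,130,385,170),(3,110,40),(18,255,255)),'jarB',xs.mean()+378,ys.mean()+130,len(xs))
a=cv2.cvtColor(load('s18')['image'],cv2.COLOR_RGB2GRAY)[140:180,276:300].astype(int);b=cv2.cvtColor(s['image'],cv2.COLOR_RGB2GRAY)[140:180,276:300].astype(int)
print('hook diff s18-s19 mean,max',abs(a-b).mean(),abs(a-b).max())
# post unchanged? stem & foot rows 176-184 vs side0
a=cv2.cvtColor(load('side0')['image'],cv2.COLOR_RGB2GRAY)[177:190,280:292].astype(int);b=cv2.cvtColor(s['image'],cv2.COLOR_RGB2GRAY)[177:190,280:292].astype(int);print('post diff',abs(a-b).mean(),abs(a-b).max())
E
python3 rd.py
```

```text
t: 37.47
position: [0.4751, 0.3026, 0.0794]
orientation: [-0.022, 1.0, -0.0, -0.0]
wrist_force: [-0.2, 0.6, -0.9]
gripper_width: 0.0157
pos [0.4751 0.3026 0.0794] r 0.4612 ang 108.41 yaw 92.52 tilt 0.02 F tool [0.22 0.57 0.9 ] stretch 0.3212 w 0.0157
t: 37.88
position: [0.4752, 0.3026, 0.0793]
orientation: [-0.022, 1.0, 0.0, 0.0]
wrist_force: [0.5, -0.5, 0.4]
gripper_width: 0.0391
pos [0.4752 0.3026 0.0793] r 0.4612 ang 108.39 yaw 92.52 tilt 0.0 F tool [-0.5  -0.5  -0.35] stretch 0.3212 w 0.0391
t: 38.3
position: [0.4742, 0.3018, 0.1897]
orientation: [-0.022, 1.0, -0.001, -0.001]
wrist_force: [-0.1, 0.8, -1.6]
gripper_width: 0.0562
t: 38.72
position: [0.4748, 0.3024, 0.2593]
orientation: [-0.022, 1.0, 0.0, -0.0]
wrist_force: [0.5, -0.0, -1.6]
gripper_width: 0.0567
side0 handle (np.float64(325.54373522458627), np.float64(270.177304964539), 423) jarA (np.float64(270.2162162162162), np.float64(169.04954954954954), 222)
s19 handle (np.float64(325.8755980861244), np.float64(270.01913875598086), 418) jarA (np.float64(270.2126696832579), np.float64(169.03619909502262), 221)
top0 jarA (np.float64(366.0), np.float64(154.0), 77) jarB 393.14134275618375 140.95406360424028 283
t19 jarA (np.float64(365.9240506329114), np.float64(154.0126582278481), 79) jarB 393.1448275862069 141.14137931034483 290
hook diff s18-s19 mean,max 2.609375 15
post diff 5.044871794871795 42
pos [0.4751 0.3026 0.2593] r 0.4612 ang 108.4 yaw 92.52 tilt 0.0 F tool [ 0.43  0.   -0.09] stretch 0.3058 w 0.0568
```

```bash
python3 -c "
from workcell import *
print(job_done())"
```

```text
the job is handed in; nothing more can be done
None
```

The retaining spring is hooked on the anchor post, the puller is back in its slot, and the job is handed in at about 39 s on the robot's clock.

**First attempt not good enough.** I drew the hook over the post and stowed the puller. A side-view check then showed the wire had ridden about 5 mm above the puller's crook, so the cross wire sat at the edge of the post's head. I took the puller out again, re-hooked the spring, lowered it about 5 mm and re-seated it. This means the puller was used and stowed twice. Stretch stayed under about 26 mm, below the 30 mm limit, with pulls of about 11 N.

**Last checks:**
- **Seating:** on the second try the post took the spring's load about 1.5 mm further in than before, which matches the neck. In the side view the cross wire sits within about half a pixel of neck height, after a 1.5 px correction to that camera. The hook did not move between unhooking and hand-in.
- **Jars:** both jars are within 0.2 px of their starting image positions.
- **Puller:** its handle is within 0.4 px of where it stood at the start, and the gripper is open and clear of everything.

**What disagreed or stayed weak:**
- Camera estimates of hook height differed by up to 4 px, and I settled them using the puller's foot in the same view. With all 12 viewed pictures used, the re-seating was judged from pixel numbers alone.
- The post's image patch changed by up to 42 grey levels (5 on average) from the start. I put this down to the spring's shadow and did not check it further.

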